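# Pack the valve-cap tins into the sliding-stop tray

### The job

Pack the lidded tins for the ride home: first draw the tray's sliding stop right back to the far end, then stand every lidded tin in the channel, long side across it, and slide the stop up so that the whole row is snug against the fixed end wall with no gaps. The lids are all standing proud, so press each one fully home too (before or after packing), and leave the other things on the bench where they lie.

Things in the scene. Friction and masses are not known exactly. Their poses are not given: they have to be found in the camera images.
- row_end (a point): Fixed wooden tray, 280 x 88 mm, with a straight channel 256 mm long, 72 mm wide; floor 8 mm above the bench, side rims and far end wall 17 mm above the floor. This point: on the channel floor, mid-width, at the inner face of the tall fixed end wall (62 mm high, 12 mm thick). y points along the channel away from that wall, x across it, z up.
- stop (a joint): Sliding stop of the tray: aluminium plate 66 mm wide, top 75 mm above the bench, 24 mm thick along the channel, black grip block on top. Value: gap in m from the fixed end wall to its face, 0 to 0.232 (right back at the low far end). About 3 N of friction; stays where left; pushes tins along.
- stop_face (a point): Mid-width of the stop's face that looks towards the fixed end wall and the tins, 31 mm above the channel floor. Same axes as row_end.
- stop_grip (a point): Centre of the stop's black grip block, which is 34 mm wide across the channel (x), 24 mm along it (y) and 54 mm high (this point 27 mm below its top, which is 132 mm above the bench). The plate below it is wider. Same axes as row_end.
- tin1_mid (a point): Rectangular steel valve-cap tin with black rubber lid, all alike: 64 mm (x) by 48 mm (y), steel body 54 mm high, lid a 10 mm thick block of the same outline. This point: on the centre line, 31 mm above the underside; z up. Height 72 mm with lid proud, 64 mm with it home. 0.17 to 0.34 kg, heavy at the bottom. May be absent.
- tin2_mid (a point): Rectangular steel valve-cap tin with black rubber lid, all alike: 64 mm (x) by 48 mm (y), steel body 54 mm high, lid a 10 mm thick block of the same outline. This point: on the centre line, 31 mm above the underside; z up. Height 72 mm with lid proud, 64 mm with it home. 0.17 to 0.34 kg, heavy at the bottom. May be absent.
- tin3_mid (a point): Rectangular steel valve-cap tin with black rubber lid, all alike: 64 mm (x) by 48 mm (y), steel body 54 mm high, lid a 10 mm thick block of the same outline. This point: on the centre line, 31 mm above the underside; z up. Height 72 mm with lid proud, 64 mm with it home. 0.17 to 0.34 kg, heavy at the bottom. May be absent.
- tin4_mid (a point): Rectangular steel valve-cap tin with black rubber lid, all alike: 64 mm (x) by 48 mm (y), steel body 54 mm high, lid a 10 mm thick block of the same outline. This point: on the centre line, 31 mm above the underside; z up. Height 72 mm with lid proud, 64 mm with it home. 0.17 to 0.34 kg, heavy at the bottom. May be absent.
- lid1 (a joint): How far the lid of tin1 is pressed down, m: 0 = standing 8 mm proud (a gap shows under it), 0.008 = fully home; starts at 0 to 0.002. Needs about 6 N on its top; stays where it is pressed to. It cannot come off.
- lid2 (a joint): How far the lid of tin2 is pressed down, m: 0 = standing 8 mm proud (a gap shows under it), 0.008 = fully home; starts at 0 to 0.002. Needs about 6 N on its top; stays where it is pressed to. It cannot come off.
- lid3 (a joint): How far the lid of tin3 is pressed down, m: 0 = standing 8 mm proud (a gap shows under it), 0.008 = fully home; starts at 0 to 0.002. Needs about 6 N on its top; stays where it is pressed to. It cannot come off.
- lid4 (a joint): How far the lid of tin4 is pressed down, m: 0 = standing 8 mm proud (a gap shows under it), 0.008 = fully home; starts at 0 to 0.002. Needs about 6 N on its top; stays where it is pressed to. It cannot come off.
- spoke_key: Brass spoke key, 70 mm long, 8 mm high, lying flat; origin at its underside. Not part of the job.
- bell: Chrome bicycle bell, 62 mm dome, 41 mm high; origin at its underside. Not part of the job.
- pump_head: Blue plastic pump head, 60 mm long, 32 mm high; origin at its underside. Not part of the job.
- tyre_lever: Red steel tyre lever, 155 mm long, lying flat; origin at its underside. Not part of the job.
- round_tin: Open round tin, no lid, 72 mm across, 50 mm high; origin at its underside. Not part of the job.
- spanner: Steel spanner, 170 mm long, lying flat; origin at its underside. Not part of the job.
- tin1: The same tin as tin1_mid; origin at the centre of its underside.
- tin2: The same tin as tin2_mid; origin at the centre of its underside.
- tin3: The same tin as tin3_mid; origin at the centre of its underside.
- tin4: The same tin as tin4_mid; origin at the centre of its underside.
Not all that is in view belongs to the job. What is shaped like the tin4 but pink or purple is not meant.

How it is judged:
By the outcome, as a careful person would: the job done as asked, in the order asked, and still so for the second after the job is handed in, with the robot touching nothing.
Of tin1, tin2, tin3, tin4 only 3 to 4 are there at a start; the rules pass over those that are not, and their reading is None.
At some moment in a run one of tin1, tin2, tin3, tin4 may be knocked a few centimetres aside while the robot is not near it.
It also fails if it takes over 210 s, if anything falls off the work surface, if the arm or the gripper's body presses on something with over 40 N, if the wrist force passes 120 N, or if a joint passes its speed limit or range.

### The arm

A 6-joint arm with a two-finger parallel gripper is mounted at the origin on the work surface. World frame = base frame: x ahead of the robot, y to its left, z up, the work surface at z = 0. Lengths are in m, angles in rad, forces in N, time in s.
With the tool pointing down it reaches from about 0.375 to 0.9 m from the base axis. Payload 3.1 kg.
Tool frame: the origin (TCP) lies on the centre line of the jaws, within the pads' length; the fingertips stand robot.tip_reach ahead of it and the grasp point (between the pads) is the TCP (robot.tip_reach is the distance from the TCP to the fingertips, in m); z points along the fingers, y is the direction in which the jaws open and shut (so a half turn about z gives the same grasp; the last joint's range is limited). The gripper opens to 87 mm and grips with 3 to 60 N. Pads are 19 mm wide; open, the fingers measure 117 mm over their backs; the gripper's body (75 mm by 190 mm) begins 51 mm behind the grasp point.
Start: joints at [1.06, 0.527, 1.433, -0, 1.181, -0.178], TCP at [0.204, 0.591, 0.242] pointing down, gripper open.
Joint ranges: [-3.08, 3.08], [-0.75, 2.2], [0.22, 2.44], [-1.43, 4.57], [0, 2.65], [-2.85, 2.85]. Speed limits (rad/s): [2.79, 2.79, 3.14, 3.14, 3.14, 3.14].

### API

Orientations are given as a unit quaternion [x, y, z, w].
In Python, from rig import telemetry, viewer, robot gives the robot as it stands. The module is installed in compiled form; this text tells all that it offers.
- The arm moves only by the tool step_arm, never from a script. Its argument "targets" is a list of rows, each an object of numbers: "dx", "dy", "dz": the shift along the tool's x, y, z in m; "rx", "ry", "rz": the turn, a rotation vector about the tool's x, y, z in degrees. In form: [{"dx": .., "dy": .., "dz": .., "rx": .., "ry": .., "rz": ..}, ...]. A call has exactly 5 rows; each row is the pose to reach, as a shift and turn from the pose measured when the call began, along the tool's axes at that moment; what a row does not reach only later rows make up. A row lasts 1/8 s, in which the tool goes at most 62.5 mm and 10.7 degrees, less where a joint would pass 70% of its speed; a pose out of reach is approached as far as the arm can. A call with a gripper value outside its range is refused whole. "gripper" is the opening, from 0 (shut) to 1 (fully open), set as the call begins (left out, the last holds). The fingers move at their own pace and stop on an object; "force" is the grip in N (left out, the last holds). Time passes only in rows, so rows that repeat a pose let the fingers close, or fill a call up. It gives the time, the measured TCP pose, the force and the opening at its end, in the units of the state.
- telemetry.get_obs(): the state, without advancing time (a new reading comes with each control period).
- viewer.camera(name): name is "side" or "top"; returns a dict with "img" (400x640x3 uint8, blue, green, red), "depth" (400x640 float32, m along the optical axis (not along the pixel's ray), 0 where there is no reading), "K" (3x3 intrinsics, pixels), "k1" (the pictures are not rectified: a ray, as slopes to the right and down, at radius r is drawn at 1 + k1 r^2 times it, then the intrinsics apply), "R" (3x3) and "t" (3): a world point X has camera coordinates R X + t. Camera axes: x right, y down, z forward; pixel columns grow to the right and rows downward; lengths in m; the calibration is good to about 2 mm. A picture is of the moment at which its call begins.
- robot.hand_in(): hands the job in, once; it reports no verdict.
The state is a dict: "time": time; "q": joint angles; "joint_velocities": joint speeds; "joint_torque": joint torques, N m; "position": TCP position; "tool_rot": TCP orientation; "ft_force": force on the tool from outside, world axes, zero at the start; "moment": the same for the moment, N m; "grip_width": finger opening in m.
Only numpy, scipy, OpenCV 4.12 (cv2) and the standard library are available. Lean on these libraries where they do the work, as an engineer would, in place of code of your own. Each camera call takes 0.05 s, during which the arm holds its last target.

## Working session

There is one attempt and no reset: what is moved stays moved. The work goes in short steps, Python scripts to look and compute and a tool call to move; the robot and the scene stay as the last step left them, time stands still between calls to the robot, and variables do not carry over. Pictures are saved under pics/ and viewed, and the job is handed in when it is done.

Besides the shell and the picture viewer there is one more tool, called after "Call:" by a JSON object that holds its "name" and its "arguments". step_arm: Moves the arm, as the interface text tells. Its arguments: {"type":"object","properties":{"targets":{"type":"array"},"gripper":{"type":"number"},"force":{"type":"number"}},"required":["targets"]}

```bash
mkdir -p pics; python3 - <<'E'
from rig import telemetry, viewer, robot
import cv2,numpy as np
o=telemetry.get_obs()
for k,v in o.items(): print(k,np.round(v,4))
print(robot.tip_reach)
for n in ("side","top"):
    c=viewer.camera(n); cv2.imwrite(f"pics/{n}0.png",c["img"]); np.savez(f"{n}0.npz",**c)
    print(n,c["K"],c["k1"],c["R"],c["t"])
E
```

```text
time 0.0
q [ 1.0605  0.5285  1.4339 -0.      1.1814 -0.1785]
joint_velocities [-0.0008 -0.0007 -0.      0.0001 -0.0007  0.0009]
joint_torque [-1.00000e-03 -4.40041e+01 -1.76589e+01  6.34000e-02  5.83000e-02
 -1.00000e-04]
position [0.2032 0.5903 0.2406]
tool_rot [ 1.651e-01  9.863e-01 -1.000e-03 -4.000e-04]
ft_force [-0.4359 -0.7836  0.5383]
moment [ 0.01   -0.0168  0.0149]
grip_width 0.0869
0.019
side [[388.80167898   0.         320.04965731]
 [  0.         388.80167898 196.3230527 ]
 [  0.           0.           1.        ]] -0.07974446306156062 [[ 9.01051082e-01 -4.33712521e-01 -6.29483557e-04]
 [-3.16249434e-01 -6.56023295e-01 -6.85288065e-01]
 [ 2.96805058e-01  6.17678627e-01 -7.28271839e-01]] [-0.44124828  0.29629414  0.78380547]
top [[449.70845522   0.         314.05465113]
 [  0.         449.70845522 196.37141052]
 [  0.           0.           1.        ]] 0.010224340949793215 [[ 0.02681146 -0.99959408 -0.00963479]
 [-0.98987561 -0.02520443 -0.1396818 ]
 [ 0.13938226  0.01328232 -0.99014957]] [0.05873749 0.56779349 1.30995655]
```

View pics/top0.png

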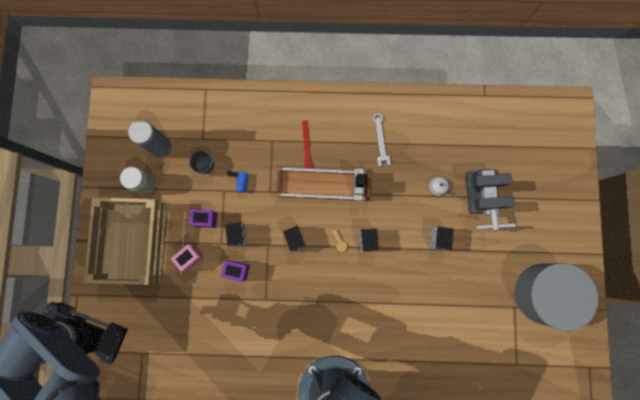

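View pics/side0.png

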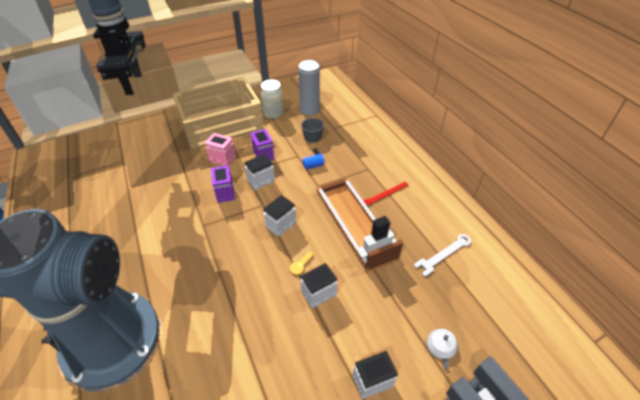

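```bash
cat > h.py <<'E'
import numpy as np,cv2
def und(c,uv):
    uv=np.atleast_2d(np.asarray(uv,float)); K=c["K"]
    d=np.stack([(uv[:,0]-K[0,2])/K[0,0],(uv[:,1]-K[1,2])/K[1,1]],1)
    s=d.copy()
    for _ in range(20): s=d/(1+float(c["k1"])*(s**2).sum(1,keepdims=True))
    return s
def plane(c,uv,z):
    s=und(c,uv); r=np.c_[s,np.ones(len(s))]@c["R"]; o=-c["R"].T@c["t"]
    return o+r*((z-o[2])/r[:,2])[:,None]
def proj(c,X):
    p=np.atleast_2d(X)@c["R"].T+c["t"]; s=p[:,:2]/p[:,2:]
    s=s*(1+float(c["k1"])*(s**2).sum(1,keepdims=True))
    return s*[c["K"][0,0],c["K"][1,1]]+[c["K"][0,2],c["K"][1,2]]
def cloud(c):
    v,u=np.mgrid[0:400,0:640]; uv=np.c_[u.ravel(),v.ravel()]
    s=und(c,uv); d=c["depth"].ravel().astype(float)
    P=(np.c_[s,np.ones(len(s))]*d[:,None]-c["t"])@c["R"]
    P[d==0]=np.nan
    return P.reshape(400,640,3)
E
python3 - <<'E'
import numpy as np,cv2
from h import *
for n,(x0,y0,w,h),k in (("top",(260,150,130,70),6),("side",(300,160,120,120),5),("top",(200,200,270,70),3),("side",(190,120,240,280),2.2)):
    c=dict(np.load(n+"0.npz")); a=c["img"][y0:y0+h,x0:x0+w]
    cv2.imwrite(f"pics/z_{n}_{x0}.png",cv2.resize(a,None,fx=k,fy=k,interpolation=cv2.INTER_CUBIC))
E
```

```text
(no output)
```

View pics/z_top_260.png

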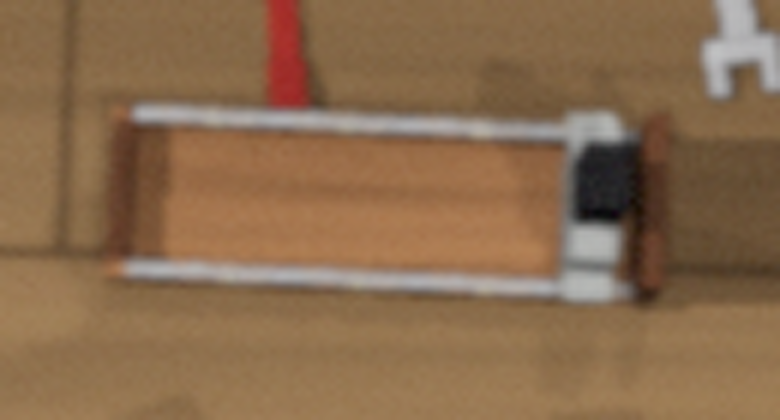

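View pics/z_side_300.png

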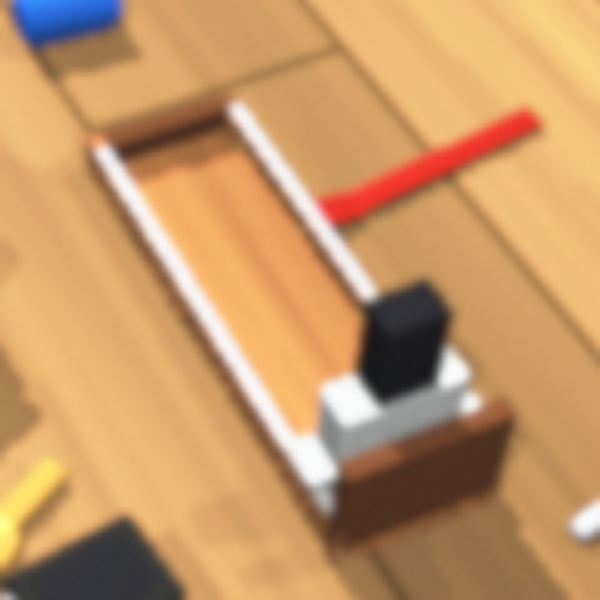

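View pics/z_top_200.png

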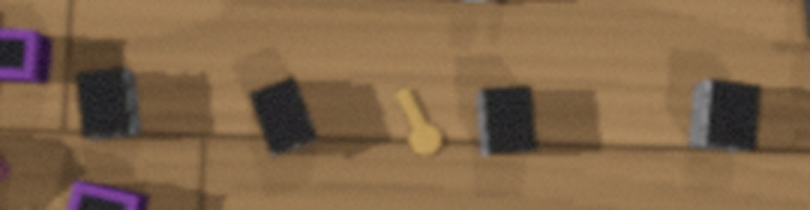

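View pics/z_side_190.png

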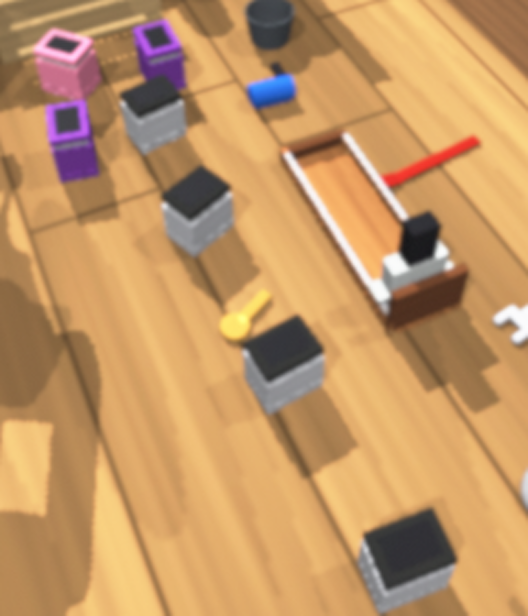

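```bash
cat > m.py <<'E'
from h import *
def tins(c,zlid=(0.071),pr=True):
    P=cloud(c); hsv=cv2.cvtColor(c["img"],cv2.COLOR_BGR2HSV)
    m=((hsv[...,2]<75)&(P[...,2]>0.045)&(P[...,2]<0.095)).astype(np.uint8)
    m=cv2.morphologyEx(m,cv2.MORPH_OPEN,np.ones((3,3),np.uint8))
    n,l,s,ce=cv2.connectedComponentsWithStats(m)
    out=[]
    for i in range(1,n):
        if not 120<s[i,4]<1500: continue
        cs,_=cv2.findContours((l==i).astype(np.uint8),cv2.RETR_EXTERNAL,cv2.CHAIN_APPROX_NONE)
        zm=np.nanmedian(P[l==i][:,2])
        W=plane(c,cs[0][:,0,:],zlid)[:,:2]
        W2=plane(c,np.argwhere(l==i)[:,::-1],zlid)[:,:2]
        (cx,cy),(w,h),a=cv2.minAreaRect((W*1000).astype(np.float32))
        if w<h: a+=90; w,h=h,w
        a=(a+90)%180-90
        if not (0.3<cx/1000<0.9): continue
        out.append((cx/1000,cy/1000,a))
        if pr: print("px",np.round(ce[i]),"n",s[i,4],"rect",np.round([cx,cy,w,h,a],1),"mean",np.round(W2.mean(0)*1000,1),"zdepth",round(float(zm),4))
    return out
E
python3 - <<'E'
from m import *
for n in("top","side"):
    c=dict(np.load(n+"0.npz")); print(n); tins(c)
    P=cloud(c); hsv=cv2.cvtColor(c["img"],cv2.COLOR_BGR2HSV)
    g=(P[...,2]>.118)&(P[...,2]<.145)&(abs(P[...,1]+.1)<.15)&(P[...,0]>.5)&(P[...,0]<.72)
    print("grip",g.sum(),np.median(P[g],0),P[g].min(0),P[g].max(0))
    pl=(P[...,2]>.066)&(P[...,2]<.083)&(abs(P[...,1]+.1)<.15)&(P[...,0]>.55)&(P[...,0]<.72)
    print("plate",pl.sum(),np.median(P[pl],0),P[pl].min(0),P[pl].max(0))
    w=(hsv[...,1]<60)&(hsv[...,2]>150)&(P[...,0]>.5)&(P[...,0]<.75)&(P[...,1]>-.15)&(P[...,1]<.2)&(P[...,2]<0.045)
    Q=plane(c,np.argwhere(w)[:,::-1],.025)[:,:2]
    print("rims",len(Q)); 
    for lo in (0,1):
        med=np.median(Q[:,0]); s=Q[(Q[:,0]>med) if lo else (Q[:,0]<med)]
        vx,vy,x0,y0=cv2.fitLine((s*1000).astype(np.float32),cv2.DIST_HUBER,0,.01,.01).ravel()
        print(x0,y0,np.degrees(np.arctan2(vy,vx)),s.min(0),s.max(0))
E
```

```text
top
px [160. 146.] n 135 rect [700.8 536.1  63.5  29.3 -32.2] mean [701.1 536.1] zdepth 0.0683
px [ 95. 230.] n 193 rect [4.472e+02 7.075e+02 1.280e+02 1.330e+01 3.000e-01] mean [446.4 707.3] zdepth 0.079
px [200. 217.] n 121 rect [492.5 403.   38.7  23.4 -88.5] mean [492.4 403.6] zdepth 0.0736
px [235. 234.] n 372 rect [446.1 299.8  64.9  51.1   8.5] mean [446.3 300.2] zdepth 0.0717
px [294. 238.] n 336 rect [437.4 127.9  63.3  46.   22.3] mean [437.9 127.8] zdepth 0.073
px [370. 240.] n 332 rect [439.8 -90.7  61.   45.3   5.2] mean [439.5 -90.8] zdepth 0.0715
px [444. 239.] n 330 rect [ 449.1 -304.8   60.6   45.9   -0.9] mean [ 448.4 -305.6] zdepth 0.0722
px [233. 271.] n 128 rect [340.8 300.3  40.7  25.3  77.8] mean [340.6 299.9] zdepth 0.074
grip 111 [ 0.60589946 -0.05833218  0.12920936] [ 0.58905686 -0.07015522  0.12089516] [ 0.623667   -0.04697956  0.13492997]
plate 187 [ 0.59088213 -0.08447301  0.07188557] [ 0.56352454 -0.09389174  0.06635562] [ 0.64841978 -0.04581871  0.0804789 ]
rims 538
571.1314 47.56803 89.1295 [ 0.56323405 -0.06867069] [0.64870702 0.17442781]
675.13837 -2
[... 257 characters left out ...]
 [318. 278.] n 512 rect [440.8 -93.5  58.6  44.3   6.3] mean [440.7 -94. ] zdepth 0.0714
px [376. 369.] n 831 rect [ 452.  -306.7   59.6   44.6   -5.7] mean [ 451.8 -307.1] zdepth 0.0728
px [487. 385.] n 169 rect [ 610.9 -419.7   60.    12.6  -86.7] mean [ 611.9 -419.3] zdepth 0.0867
grip 182 [ 0.60520133 -0.06058253  0.12842729] [ 0.59024678 -0.07121227  0.11811028] [ 0.62395689 -0.04526745  0.13160514]
plate 389 [ 0.59915601 -0.07034983  0.07101928] [ 0.5633462  -0.09506525  0.06618584] [ 0.65056453 -0.04396293  0.08294087]
rims 817
572.84827 42.192207 89.06463 [ 0.56477494 -0.07440081] [0.65011011 0.17821915]
676.5426 -31.439188 -80.514046 [ 0.65055638 -0.15902295] [0.73898864 0.17489612]
```

```bash
cat > go.py <<'E'
import sys
from rig import telemetry
import numpy as np
from scipy.spatial.transform import Rotation as R
def go(x,y,z,a):
    o=telemetry.get_obs(); p=np.array(o["position"]); r=R.from_quat(o["tool_rot"])
    a=np.radians(a); ty=np.array([np.cos(a),np.sin(a),0])
    if ty@r.as_matrix()[:,1]<0: ty=-ty
    tz=np.array([0,0,-1.]); M=np.c_[np.cross(ty,tz),ty,tz]
    d=r.inv().apply(np.array([x,y,z])-p); rv=np.degrees((r.inv()*R.from_matrix(M)).as_rotvec())
    ty=r.as_matrix()[:,1]
    print("pos",np.round(p,4),"yaw",round(np.degrees(np.arctan2(ty[1],ty[0])),2),"t",round(o["time"],2),"w",round(o["grip_width"],4),"F",np.round(o["ft_force"],1))
    print("d",np.round(d,4),"r",np.round(rv,2),"rows",np.ceil(max(np.linalg.norm(d)/.0625,np.linalg.norm(rv)/10.7)))
if __name__=="__main__": go(*map(float,sys.argv[1:5]))
E
python3 - <<'E'
from m import *
for n in("top","side"):
    c=dict(np.load(n+"0.npz")); P=cloud(c); hsv=cv2.cvtColor(c["img"],cv2.COLOR_BGR2HSV)
    w=(hsv[...,1]<60)&(hsv[...,2]>130)
    Q=plane(c,np.argwhere(w)[:,::-1],.025)[:,:2]
    for lo,hi in ((.555,.585),(.635,.67)):
        s=Q[(Q[:,0]>lo)&(Q[:,0]<hi)&(Q[:,1]>-.03)&(Q[:,1]<.19)]
        vx,vy,x0,y0=cv2.fitLine((s*1000).astype(np.float32),cv2.DIST_HUBER,0,.01,.01).ravel()
        print(n,len(s),"x at y=50:",x0+(50-y0)*vx/vy,np.degrees(np.arctan2(vy,vx)),s.min(0),s.max(0))
    # tall wall: brown, z 0.06-0.085
    m=(P[...,2]>.055)&(P[...,2]<.08)&(abs(P[...,0]-.6)<.07)&(P[...,1]<-.07)&(P[...,1]>-.13)&(hsv[...,1]>70)
    if m.any():
        Q=plane(c,np.argwhere(m)[:,::-1],.070); print("wall",len(Q),Q.mean(0),Q.min(0),Q.max(0),np.nanmedian(P[m],0))
    g=(P[...,2]>.122)&(P[...,2]<.145)&(abs(P[...,1]+.06)<.04)&(abs(P[...,0]-.6)<.05)
    cs=np.argwhere(g)[:,::-1]; W=plane(c,cs,.132)[:,:2]*1000
    print("grip top",W.mean(0),cv2.minAreaRect(W.astype(np.float32)))
E
python3 go.py 0.606 -0.058 0.24 0
```

```text
top 200 x at y=50: 569.89105 88.63005 [ 0.56467069 -0.02927326] [0.57652826 0.17454177]
top 209 x at y=50: 650.2331 88.67337 [ 0.64483538 -0.02796406] [0.6572987  0.17434439]
wall 138 [ 0.60357501 -0.08773888  0.07      ] [ 0.5610666  -0.09366584  0.07      ] [ 0.64783347 -0.08139661  0.07      ] [ 0.6028292  -0.08765285  0.0700167 ]
grip top [605.42325138 -57.93408865] ((605.6986694335938, -58.15348434448242), (34.34681701660156, 22.470314025878906), 0.7770468592643738)
side 260 x at y=50: 571.57623 88.77067 [ 0.56535471 -0.02993669] [0.58020623 0.17821915]
side 189 x at y=50: 653.37506 -89.68508 [ 0.64660018 -0.0296389 ] [0.66956223 0.17489612]
wall 280 [ 0.60385189 -0.09178477  0.07      ] [ 0.55809342 -0.10188237  0.07      ] [ 0.65013252 -0.08092947  0.07      ] [ 0.60429801 -0.09155961  0.06871711]
grip top [603.93152518 -61.79133929] ((604.2518310546875, -62.110137939453125), (27.715675354003906, 35.76746368408203), 86.76100158691406)
pos [0.2033 0.5904 0.2407] yaw 70.99 t 0.1 w 0.0875 F [-0.5 -0.1  0.5]
d [-0.592  -0.4818  0.0014] r [-1.100e-01  5.000e-02  7.099e+01] rows 13.0
```

Call:
{"name": "step_arm", "arguments": {"targets": [{"dx": -0.592, "dy": -0.482, "dz": 0, "rz": 72}, {"dx": -0.592, "dy": -0.482, "dz": 0, "rz": 72}, {"dx": -0.592, "dy": -0.482, "dz": 0, "rz": 72}, {"dx": -0.592, "dy": -0.482, "dz": 0, "rz": 72}, {"dx": -0.592, "dy": -0.482, "dz": 0, "rz": 72}], "gripper": 1, "force": 40}}

```text
invalid input
```

```bash
python3 go.py 0.605 -0.060 0.24 -1.3
```

```text
pos [0.2033 0.5904 0.2407] yaw 70.99 t 0.1 w 0.0875 F [-0.5 -0.1  0.5]
d [-0.5917 -0.484   0.0014] r [-1.100e-01  5.000e-02  7.229e+01] rows 13.0
```

Call:
{"name": "step_arm", "arguments": {"targets": [{"dx": -0.592, "dy": -0.484, "dz": 0, "rx": 0, "ry": 0, "rz": 72}, {"dx": -0.592, "dy": -0.484, "dz": 0, "rx": 0, "ry": 0, "rz": 72}, {"dx": -0.592, "dy": -0.484, "dz": 0, "rx": 0, "ry": 0, "rz": 72}, {"dx": -0.592, "dy": -0.484, "dz": 0, "rx": 0, "ry": 0, "rz": 72}, {"dx": -0.592, "dy": -0.484, "dz": 0, "rx": 0, "ry": 0, "rz": 72}], "gripper": 1, "force": 40}}

```text
time: 0.72
position: [0.3683, 0.3232, 0.2413]
tool_rot: [0.595, 0.804, -0.001, 0.0]
ft_force: [1.0, -0.2, 0.6]
grip_width: 0.0868
```

```bash
python3 go.py 0.605 -0.060 0.24 -1.3
```

```text
pos [0.3683 0.3232 0.2413] yaw 16.94 t 0.72 w 0.0868 F [ 1.  -0.2  0.6]
d [-0.4356  0.1147  0.0018] r [-0.04  0.08 18.25] rows 8.0
```

Works; the final pose in every row is speed-limited automatically.

Call:
{"name": "step_arm", "arguments": {"targets": [{"dx": -0.436, "dy": 0.115, "dz": 0, "rx": 0, "ry": 0, "rz": 18.2}, {"dx": -0.436, "dy": 0.115, "dz": 0, "rx": 0, "ry": 0, "rz": 18.2}, {"dx": -0.436, "dy": 0.115, "dz": 0, "rx": 0, "ry": 0, "rz": 18.2}, {"dx": -0.436, "dy": 0.115, "dz": 0, "rx": 0, "ry": 0, "rz": 18.2}, {"dx": -0.436, "dy": 0.115, "dz": 0, "rx": 0, "ry": 0, "rz": 18.2}]}}

```text
time: 1.35
position: [0.5324, 0.0571, 0.2414]
tool_rot: [0.715, 0.699, -0.001, 0.0]
ft_force: [0.7, 0.9, -0.1]
grip_width: 0.087
```

```bash
python3 go.py 0.605 -0.060 0.24 -1.3
```

```text
pos [0.5324 0.0571 0.2414] yaw -1.28 t 1.35 w 0.087 F [ 0.7  0.9 -0.1]
d [-0.1155  0.0752  0.0015] r [-0.05  0.07  0.02] rows 3.0
```

Call:
{"name": "step_arm", "arguments": {"targets": [{"dx": -0.1155, "dy": 0.075, "dz": 0, "rx": 0, "ry": 0, "rz": 0}, {"dx": -0.1155, "dy": 0.075, "dz": 0, "rx": 0, "ry": 0, "rz": 0}, {"dx": -0.1155, "dy": 0.075, "dz": 0, "rx": 0, "ry": 0, "rz": 0}, {"dx": -0.1155, "dy": 0.075, "dz": 0.06, "rx": 0, "ry": 0, "rz": 0}, {"dx": -0.1155, "dy": 0.075, "dz": 0.06, "rx": 0, "ry": 0, "rz": 0}]}}

```text
time: 1.98
position: [0.6002, -0.0585, 0.1769]
tool_rot: [0.715, 0.699, -0.004, -0.006]
ft_force: [0.4, 0.3, 0.4]
grip_width: 0.0869
```

```bash
python3 go.py 0.605 -0.060 0.11 -1.3;  python3 - <<'E'
from rig import viewer
import cv2
c=viewer.camera("side"); cv2.imwrite("pics/s1.png",cv2.resize(c["img"][140:300,270:470],None,fx=4,fy=3.7))
E
```

```text
pos [ 0.6002 -0.0585  0.1769] yaw -1.28 t 1.98 w 0.0869 F [0.4 0.3 0.4]
d [-0.0016  0.0058  0.0669] r [-0.79 -0.14  0.02] rows 2.0
```

View pics/s1.png

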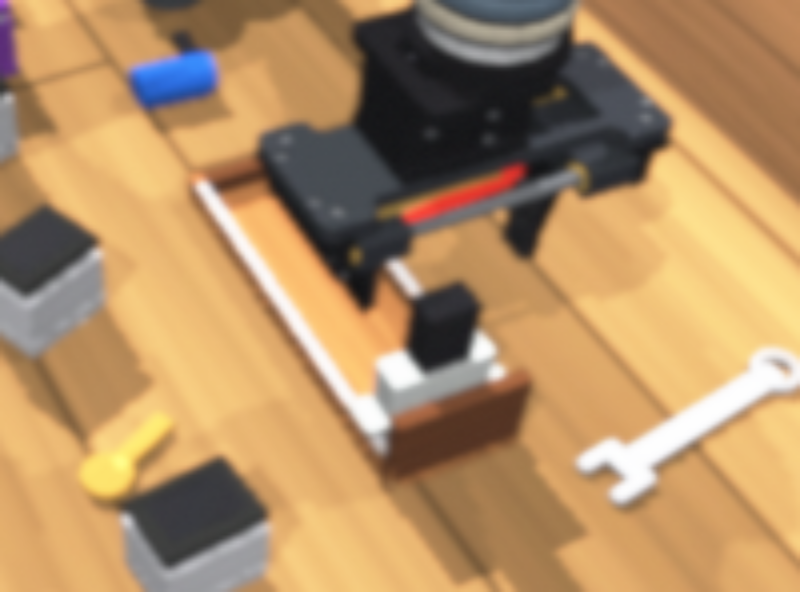

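Call:
{"name": "step_arm", "arguments": {"targets": [{"dx": -0.002, "dy": 0.005, "dz": 0.03, "rx": -0.8, "ry": 0, "rz": 0}, {"dx": -0.002, "dy": 0.005, "dz": 0.067, "rx": -0.8, "ry": 0, "rz": 0}, {"dx": -0.002, "dy": 0.005, "dz": 0.067, "rx": -0.8, "ry": 0, "rz": 0}, {"dx": -0.002, "dy": 0.005, "dz": 0.067, "rx": -0.8, "ry": 0, "rz": 0}, {"dx": -0.002, "dy": 0.005, "dz": 0.067, "rx": -0.8, "ry": 0, "rz": 0}]}}

```text
time: 2.65
position: [0.6084, -0.061, 0.1151]
tool_rot: [0.715, 0.7, 0.004, 0.004]
ft_force: [0.3, 0.1, 0.4]
grip_width: 0.0867
```

Call:
{"name": "step_arm", "arguments": {"targets": [{"dx": 0, "dy": 0, "dz": 0, "rx": 0, "ry": 0, "rz": 0}, {"dx": 0, "dy": 0, "dz": 0, "rx": 0, "ry": 0, "rz": 0}, {"dx": 0, "dy": 0, "dz": 0, "rx": 0, "ry": 0, "rz": 0}, {"dx": 0, "dy": 0, "dz": 0, "rx": 0, "ry": 0, "rz": 0}, {"dx": 0, "dy": 0, "dz": 0, "rx": 0, "ry": 0, "rz": 0}], "gripper": 0}}

```text
time: 3.28
position: [0.6083, -0.061, 0.1149]
tool_rot: [0.715, 0.699, 0.004, 0.004]
ft_force: [0.2, -0.0, -0.2]
grip_width: 0.0452
```

```bash
python3 go.py 0.605 -0.060 0.11 -1.3
```

```text
pos [ 0.6083 -0.061   0.1149] yaw -1.23 t 3.27 w 0.0452 F [ 0.2 -0.  -0.2]
d [ 0.001  -0.0034  0.0049] r [0.58 0.01 0.07] rows 1.0
```

Call:
{"name": "step_arm", "arguments": {"targets": [{"dx": 0.001, "dy": -0.003, "dz": 0.004, "rx": 0.6, "ry": 0, "rz": 0}, {"dx": 0.001, "dy": -0.003, "dz": 0.004, "rx": 0.6, "ry": 0, "rz": 0}, {"dx": 0.001, "dy": -0.003, "dz": 0.004, "rx": 0.6, "ry": 0, "rz": 0}, {"dx": 0.001, "dy": -0.003, "dz": 0.004, "rx": 0.6, "ry": 0, "rz": 0}, {"dx": 0.001, "dy": -0.003, "dz": 0.004, "rx": 0.6, "ry": 0, "rz": 0}], "gripper": 0}}

```text
time: 3.9
position: [0.609, -0.0606, 0.1118]
tool_rot: [0.715, 0.699, 0.002, 0.003]
ft_force: [5.8, 0.6, 1.1]
grip_width: 0.0339
```

```bash
python3 go.py 0.610 0.162 0.11 -1.3
```

```text
pos [ 0.609  -0.0606  0.1118] yaw -1.25 t 3.9 w 0.0339 F [5.8 0.6 1.1]
d [ 0.2226 -0.0039  0.0015] r [0.47 0.09 0.05] rows 4.0
```

Call:
{"name": "step_arm", "arguments": {"targets": [{"dx": 0.03, "dy": 0, "dz": 0, "rx": 0, "ry": 0, "rz": 0}, {"dx": 0.07, "dy": 0, "dz": 0, "rx": 0, "ry": 0, "rz": 0}, {"dx": 0.11, "dy": 0, "dz": 0, "rx": 0, "ry": 0, "rz": 0}, {"dx": 0.15, "dy": 0, "dz": 0, "rx": 0, "ry": 0, "rz": 0}, {"dx": 0.19, "dy": 0, "dz": 0, "rx": 0, "ry": 0, "rz": 0}]}}

```text
time: 4.53
position: [0.613, 0.1291, 0.1119]
tool_rot: [0.715, 0.699, 0.001, 0.004]
ft_force: [0.4, -4.0, 2.7]
grip_width: 0.0342
```

```bash
python3 go.py 0.612 0.162 0.11 -1.3
```

```text
pos [0.613  0.1291 0.1119] yaw -1.23 t 4.53 w 0.0342 F [ 0.4 -4.   2.7]
d [ 0.0328 -0.0017  0.0017] r [0.43 0.23 0.07] rows 1.0
```

Call:
{"name": "step_arm", "arguments": {"targets": [{"dx": 0.015, "dy": 0, "dz": 0, "rx": 0, "ry": 0, "rz": 0}, {"dx": 0.023, "dy": 0, "dz": 0, "rx": 0, "ry": 0, "rz": 0}, {"dx": 0.027, "dy": 0, "dz": 0, "rx": 0, "ry": 0, "rz": 0}, {"dx": 0.03, "dy": 0, "dz": 0, "rx": 0, "ry": 0, "rz": 0}, {"dx": 0.033, "dy": 0, "dz": 0, "rx": 0, "ry": 0, "rz": 0}]}}

```text
time: 5.15
position: [0.6137, 0.1597, 0.1119]
tool_rot: [0.714, 0.7, -0.001, 0.005]
ft_force: [-1.8, -12.7, 4.0]
grip_width: 0.0337
```

Call:
{"name": "step_arm", "arguments": {"targets": [{"dx": 0.003, "dy": 0, "dz": 0, "rx": 0, "ry": 0, "rz": 0}, {"dx": 0.004, "dy": 0, "dz": 0, "rx": 0, "ry": 0, "rz": 0}, {"dx": 0.005, "dy": 0, "dz": 0, "rx": 0, "ry": 0, "rz": 0}, {"dx": 0.005, "dy": 0, "dz": 0, "rx": 0, "ry": 0, "rz": 0}, {"dx": 0.005, "dy": 0, "dz": 0, "rx": 0, "ry": 0, "rz": 0}]}}

```text
time: 5.78
position: [0.6137, 0.1598, 0.1118]
tool_rot: [0.714, 0.7, -0.004, 0.007]
ft_force: [-0.7, -14.5, 4.9]
grip_width: 0.0338
```

```bash
python3 go.py 0.612 0.162 0.11 -1.3; python3 - <<'E'
from rig import viewer
import cv2
c=viewer.camera("side"); cv2.imwrite("pics/s2.png",cv2.resize(c["img"][140:300,270:470],None,fx=4,fy=3.7))
E
```

```text
pos [0.6137 0.1598 0.1118] yaw -1.16 t 5.78 w 0.0338 F [ -0.7 -14.5   4.9]
d [ 0.0022 -0.0017  0.0018] r [0.3  0.87 0.13] rows 1.0
```

View pics/s2.png

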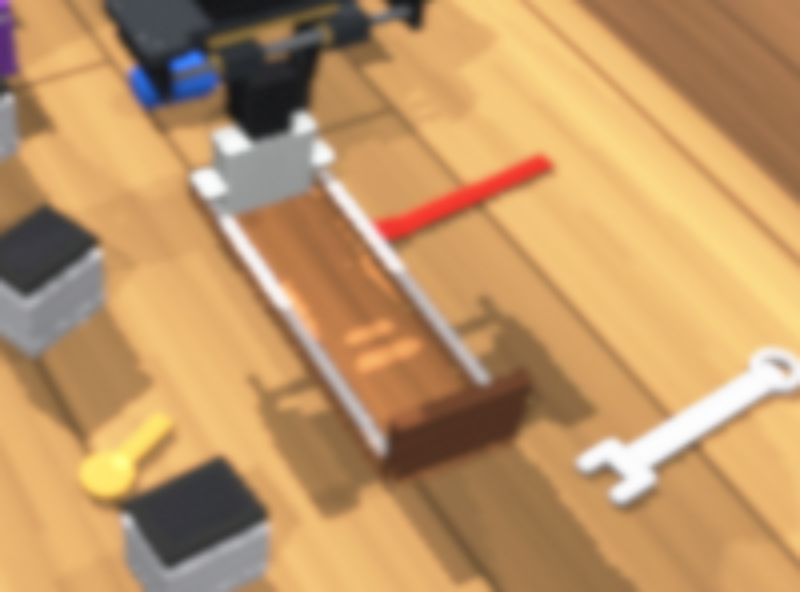

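Call:
{"name": "step_arm", "arguments": {"targets": [{"dx": 0, "dy": 0, "dz": 0, "rx": 0, "ry": 0, "rz": 0}, {"dx": 0, "dy": 0, "dz": 0, "rx": 0, "ry": 0, "rz": 0}, {"dx": 0, "dy": 0, "dz": 0, "rx": 0, "ry": 0, "rz": 0}, {"dx": 0, "dy": 0, "dz": -0.03, "rx": 0, "ry": 0, "rz": 0}, {"dx": 0, "dy": 0, "dz": -0.09, "rx": 0, "ry": 0, "rz": 0}], "gripper": 1}}

```text
time: 6.45
position: [0.6111, 0.1616, 0.1996]
tool_rot: [0.714, 0.7, -0.006, 0.005]
ft_force: [0.9, -0.0, 0.1]
grip_width: 0.076
```

```bash
python3 go.py 0.452 -0.306 0.19 -3
```

```text
pos [0.6111 0.1616 0.1996] yaw -1.14 t 6.45 w 0.076 F [ 0.9 -0.   0.1]
d [-0.4705 -0.1497  0.0171] r [-0.11  0.88  1.86] rows 8.0
```

Call:
{"name": "step_arm", "arguments": {"targets": [{"dx": -0.47, "dy": -0.15, "dz": 0, "rx": 0, "ry": 0.9, "rz": 1.9}, {"dx": -0.47, "dy": -0.15, "dz": 0, "rx": 0, "ry": 0.9, "rz": 1.9}, {"dx": -0.47, "dy": -0.15, "dz": 0, "rx": 0, "ry": 0.9, "rz": 1.9}, {"dx": -0.47, "dy": -0.15, "dz": 0, "rx": 0, "ry": 0.9, "rz": 1.9}, {"dx": -0.47, "dy": -0.15, "dz": 0, "rx": 0, "ry": 0.9, "rz": 1.9}]}}

```text
time: 7.08
position: [0.5106, -0.1353, 0.2053]
tool_rot: [0.725, 0.688, -0.0, -0.001]
ft_force: [-0.3, -0.1, -0.5]
grip_width: 0.0871
```

```bash
cat > look.py <<'E'
import sys
from rig import viewer
from m import *
tag=sys.argv[1]
for n in ("top","side"):
    c=viewer.camera(n); np.savez(f"{n}_{tag}.npz",**c)
    print(n); tins(c)
    if n=="top": a=cv2.resize(c["img"][140:290,180:480],None,fx=2.5,fy=2.5)
    else: a=cv2.resize(c["img"][110:400,200:480],None,fx=2,fy=2)
    cv2.imwrite(f"pics/{n}_{tag}.png",a)
E
python3 look.py a; python3 go.py 0.452 -0.306 0.15 -3
```

```text
top
px [160. 146.] n 140 rect [701.2 535.7  61.8  31.6 -34.2] mean [701.2 536.2] zdepth 0.0698
px [235. 234.] n 371 rect [446.2 299.3  65.   50.3   9.9] mean [446.5 299.8] zdepth 0.0713
px [294. 239.] n 319 rect [437.  127.9  62.   45.3  22. ] mean [436.8 127.7] zdepth 0.0731
px [445. 239.] n 291 rect [ 449.6 -305.9   61.3   43.7   -6.6] mean [ 447.4 -307.8] zdepth 0.0727
px [530. 292.] n 407 rect [ 306.9 -549.4  163.4   60.9   -7.7] mean [ 304.  -543.1] zdepth 0.0712
px [233. 271.] n 126 rect [340.8 300.   40.2  25.3  77.8] mean [340.6 299.7] zdepth 0.0742
side
px [259. 163.] n 247 rect [447.9 298.5  59.9  48.4  11.3] mean [448.5 297.6] zdepth 0.0716
px [279. 208.] n 300 rect [439.1 124.6  57.   43.7  22.1] mean [439.1 124.1] zdepth 0.0728
px [319. 278.] n 486 rect [441.1 -93.7  57.6  43.    5.4] mean [440.9 -94.3] zdepth 0.0713
px [376. 369.] n 799 rect [ 452.5 -306.6   59.1   44.3   -5.5] mean [ 451.8 -307.3] zdepth 0.0728
pos [ 0.5101 -0.1392  0.2053] yaw -3.42 t 7.17 w 0.0872 F [ 0.5 -0.5 -0.1]
d [-0.1699 -0.048   0.0557] r [-0.07  0.09 -0.42] rows 3.0
```

View pics/side_a.png

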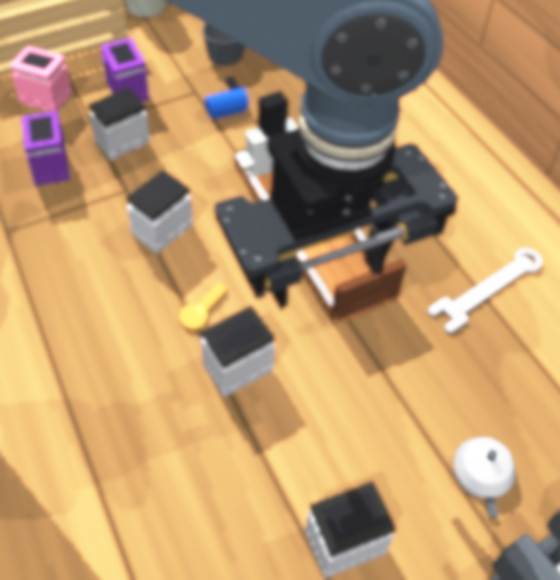

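Call:
{"name": "step_arm", "arguments": {"targets": [{"dx": -0.17, "dy": -0.048, "dz": 0.03, "rx": 0, "ry": 0, "rz": 1.2}, {"dx": -0.17, "dy": -0.048, "dz": 0.05, "rx": 0, "ry": 0, "rz": 1.2}, {"dx": -0.17, "dy": -0.048, "dz": 0.08, "rx": 0, "ry": 0, "rz": 1.2}, {"dx": -0.17, "dy": -0.048, "dz": 0.08, "rx": 0, "ry": 0, "rz": 1.2}, {"dx": -0.17, "dy": -0.048, "dz": 0.08, "rx": 0, "ry": 0, "rz": 1.2}]}}

```text
time: 7.8
position: [0.4519, -0.3053, 0.125]
tool_rot: [0.735, 0.678, -0.001, -0.001]
ft_force: [-0.0, 0.1, 0.4]
grip_width: 0.0867
```

```bash
python3 go.py 0.453 -0.306 0.041 -5;
```

```text
pos [ 0.4519 -0.3053  0.125 ] yaw -4.66 t 7.8 w 0.0867 F [-0.   0.1  0.4]
d [-0.0006  0.0013  0.084 ] r [-0.14 -0.02  0.34] rows 2.0
```

Call:
{"name": "step_arm", "arguments": {"targets": [{"dx": -0.001, "dy": 0.001, "dz": 0.04, "rx": 0, "ry": 0, "rz": 0}, {"dx": -0.001, "dy": 0.001, "dz": 0.07, "rx": 0, "ry": 0, "rz": 0}, {"dx": -0.001, "dy": 0.001, "dz": 0.084, "rx": 0, "ry": 0, "rz": 0}, {"dx": -0.001, "dy": 0.001, "dz": 0.084, "rx": 0, "ry": 0, "rz": 0}, {"dx": -0.001, "dy": 0.001, "dz": 0.084, "rx": 0, "ry": 0, "rz": 0}]}}

```text
time: 8.43
position: [0.4537, -0.3064, 0.0422]
tool_rot: [0.735, 0.678, -0.001, 0.0]
ft_force: [-0.0, 0.2, 0.9]
grip_width: 0.0872
```

Call:
{"name": "step_arm", "arguments": {"targets": [{"dx": 0, "dy": 0, "dz": 0, "rx": 0, "ry": 0, "rz": 0}, {"dx": 0, "dy": 0, "dz": 0, "rx": 0, "ry": 0, "rz": 0}, {"dx": 0, "dy": 0, "dz": 0, "rx": 0, "ry": 0, "rz": 0}, {"dx": 0, "dy": 0, "dz": 0, "rx": 0, "ry": 0, "rz": 0}, {"dx": 0, "dy": 0, "dz": 0, "rx": 0, "ry": 0, "rz": 0}], "gripper": 0, "force": 30}}

```text
time: 9.05
position: [0.4535, -0.3066, 0.0426]
tool_rot: [0.735, 0.678, -0.001, 0.0]
ft_force: [-1.1, 0.0, 4.7]
grip_width: 0.064
```

```bash
python3 go.py 0.6093 -0.055 0.15 -1.25
```

```text
pos [ 0.4535 -0.3066  0.0426] yaw -4.62 t 9.05 w 0.064 F [-1.1  0.   4.7]
d [ 0.2632  0.1349 -0.1078] r [-0.04  0.07 -3.37] rows 6.0
```

Call:
{"name": "step_arm", "arguments": {"targets": [{"dx": 0, "dy": 0, "dz": -0.05, "rx": 0, "ry": 0, "rz": 0}, {"dx": 0, "dy": 0, "dz": -0.11, "rx": 0, "ry": 0, "rz": 0}, {"dx": 0.06, "dy": 0.03, "dz": -0.11, "rx": 0, "ry": 0, "rz": -3.4}, {"dx": 0.11, "dy": 0.055, "dz": -0.11, "rx": 0, "ry": 0, "rz": -3.4}, {"dx": 0.16, "dy": 0.08, "dz": -0.11, "rx": 0, "ry": 0, "rz": -3.4}]}}

```text
time: 9.68
position: [0.5466, -0.1517, 0.1518]
tool_rot: [0.715, 0.699, -0.001, -0.0]
ft_force: [0.6, -0.6, -2.2]
grip_width: 0.0638
```

```bash
python3 go.py 0.6093 -0.055 0.12 -1.25
```

```text
pos [ 0.5466 -0.1517  0.1518] yaw -1.26 t 9.68 w 0.0638 F [ 0.6 -0.6 -2.2]
d [0.098  0.0606 0.0317] r [-0.08  0.04 -0.01] rows 2.0
```

Call:
{"name": "step_arm", "arguments": {"targets": [{"dx": 0.05, "dy": 0.03, "dz": 0, "rx": 0, "ry": 0, "rz": 0}, {"dx": 0.098, "dy": 0.0606, "dz": 0, "rx": 0, "ry": 0, "rz": 0}, {"dx": 0.098, "dy": 0.0606, "dz": 0.02, "rx": 0, "ry": 0, "rz": 0}, {"dx": 0.098, "dy": 0.0606, "dz": 0.032, "rx": 0, "ry": 0, "rz": 0}, {"dx": 0.098, "dy": 0.0606, "dz": 0.032, "rx": 0, "ry": 0, "rz": 0}]}}

```text
time: 10.3
position: [0.6076, -0.0552, 0.1178]
tool_rot: [0.715, 0.699, -0.002, -0.002]
ft_force: [1.0, 0.5, -1.6]
grip_width: 0.0642
```

```bash
python3 go.py 0.6093 -0.055 0.052 -1.25; python3 - <<'E'
from rig import viewer
import cv2
c=viewer.camera("side"); cv2.imwrite("pics/s3.png",cv2.resize(c["img"][140:300,270:470],None,fx=4,fy=3.7))
E
```

```text
pos [ 0.6076 -0.0552  0.1178] yaw -1.31 t 10.3 w 0.0642 F [ 1.   0.5 -1.6]
d [0.0002 0.0021 0.0658] r [-0.33 -0.03 -0.06] rows 2.0
```

View pics/s3.png

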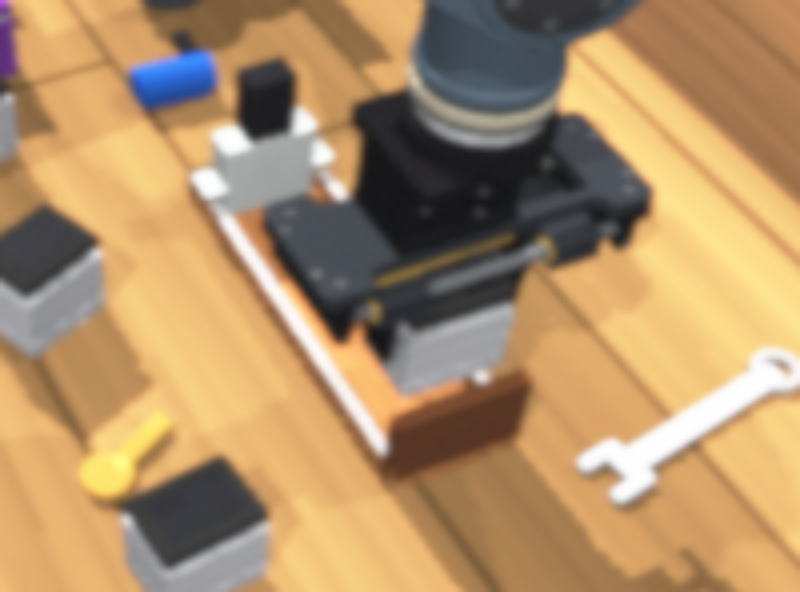

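Call:
{"name": "step_arm", "arguments": {"targets": [{"dx": 0, "dy": 0.002, "dz": 0.02, "rx": -0.3, "ry": 0, "rz": 0}, {"dx": 0, "dy": 0.002, "dz": 0.035, "rx": -0.3, "ry": 0, "rz": 0}, {"dx": 0, "dy": 0.002, "dz": 0.045, "rx": -0.3, "ry": 0, "rz": 0}, {"dx": 0, "dy": 0.002, "dz": 0.05, "rx": -0.3, "ry": 0, "rz": 0}, {"dx": 0, "dy": 0.002, "dz": 0.05, "rx": -0.3, "ry": 0, "rz": 0}]}}

```text
time: 10.98
position: [0.6101, -0.0557, 0.0686]
tool_rot: [0.715, 0.699, 0.0, 0.0]
ft_force: [-0.2, -0.3, -2.5]
grip_width: 0.064
```

```bash
python3 go.py 0.6093 -0.055 0.050 -1.25
```

```text
pos [ 0.6101 -0.0557  0.0686] yaw -1.34 t 10.97 w 0.064 F [-0.2 -0.3 -2.5]
d [ 0.0007 -0.0009  0.0186] r [ 0.07 -0.   -0.09] rows 1.0
```

Call:
{"name": "step_arm", "arguments": {"targets": [{"dx": 0, "dy": 0, "dz": 0.006, "rx": 0, "ry": 0, "rz": 0}, {"dx": 0, "dy": 0, "dz": 0.012, "rx": 0, "ry": 0, "rz": 0}, {"dx": 0, "dy": 0, "dz": 0.016, "rx": 0, "ry": 0, "rz": 0}, {"dx": 0, "dy": 0, "dz": 0.018, "rx": 0, "ry": 0, "rz": 0}, {"dx": 0, "dy": 0, "dz": 0.018, "rx": 0, "ry": 0, "rz": 0}]}}

```text
time: 11.6
position: [0.6101, -0.0556, 0.0507]
tool_rot: [0.715, 0.699, 0.0, 0.0]
ft_force: [-0.1, 0.2, -1.2]
grip_width: 0.0639
```

Call:
{"name": "step_arm", "arguments": {"targets": [{"dx": 0, "dy": 0, "dz": 0.001, "rx": 0, "ry": 0, "rz": 0}, {"dx": 0, "dy": 0, "dz": 0.001, "rx": 0, "ry": 0, "rz": 0}, {"dx": 0, "dy": 0, "dz": 0.001, "rx": 0, "ry": 0, "rz": 0}, {"dx": 0, "dy": 0, "dz": 0.001, "rx": 0, "ry": 0, "rz": 0}, {"dx": 0, "dy": 0, "dz": -0.05, "rx": 0, "ry": 0, "rz": 0}], "gripper": 1}}

```text
time: 12.22
position: [0.6069, -0.055, 0.0972]
tool_rot: [0.715, 0.699, -0.002, -0.004]
ft_force: [0.3, -0.7, 0.5]
grip_width: 0.0869
```

```bash
python3 go.py 0.442 -0.092 0.14 5.5
```

```text
pos [ 0.6069 -0.055   0.0972] yaw -1.35 t 12.22 w 0.0869 F [ 0.3 -0.7  0.5]
d [-0.0408 -0.1644 -0.0415] r [-0.48 -0.17 -6.85] rows 3.0
```

Call:
{"name": "step_arm", "arguments": {"targets": [{"dx": 0, "dy": 0, "dz": -0.05, "rx": 0, "ry": 0, "rz": 0}, {"dx": -0.01, "dy": -0.05, "dz": -0.05, "rx": 0, "ry": 0, "rz": -6.8}, {"dx": -0.04, "dy": -0.11, "dz": -0.05, "rx": 0, "ry": 0, "rz": -6.8}, {"dx": -0.041, "dy": -0.164, "dz": -0.045, "rx": 0, "ry": 0, "rz": -6.8}, {"dx": -0.041, "dy": -0.164, "dz": -0.045, "rx": 0, "ry": 0, "rz": -6.8}]}}

```text
time: 12.85
position: [0.4355, -0.0901, 0.1429]
tool_rot: [0.673, 0.739, -0.003, -0.009]
ft_force: [1.4, -0.2, 0.8]
grip_width: 0.0869
```

```bash
python3 look.py b; python3 go.py 0.442 -0.092 0.041 5.5
```

```text
top
px [160. 146.] n 134 rect [703.5 536.2  61.9  32.4 -29.5] mean [702.9 535.7] zdepth 0.0696
px [359. 182.] n 349 rect [607.9 -58.   60.1  47.2   0.9] mean [607.8 -58.1] zdepth 0.0805
px [235. 234.] n 381 rect [446.1 299.7  64.9  50.8   8.3] mean [445.7 300.2] zdepth 0.0718
px [294. 238.] n 308 rect [437.3 128.1  62.7  45.3  22.3] mean [439.  127.3] zdepth 0.073
px [529. 290.] n 426 rect [ 308.7 -548.7  161.3   59.9   -8.8] mean [ 309.9 -543. ] zdepth 0.0705
px [233. 271.] n 129 rect [340.8 300.   41.3  25.3  77.8] mean [340.5 299.7] zdepth 0.0735
side
px [258. 163.] n 241 rect [446.8 298.3  57.7  48.4  11.4] mean [447.8 297.9] zdepth 0.0717
px [276. 208.] n 237 rect [438.8 125.1  56.7  45.1  20.4] mean [432.7 125.1] zdepth 0.0727
px [379. 235.] n 401 rect [611.4 -49.9  60.2  49.5  -2.1] mean [612.3 -52.7] zdepth 0.0805
px [318. 278.] n 502 rect [441.  -93.2  57.5  44.1   5.4] mean [440.7 -93.5] zdepth 0.0714
pos [ 0.4427 -0.0926  0.1439] yaw 5.4 t 12.95 w 0.0868 F [ 0.6 -0.2  0.1]
d [0.0004 0.     0.1029] r [-0.39 -0.16 -0.1 ] rows 2.0
```

View pics/side_b.png

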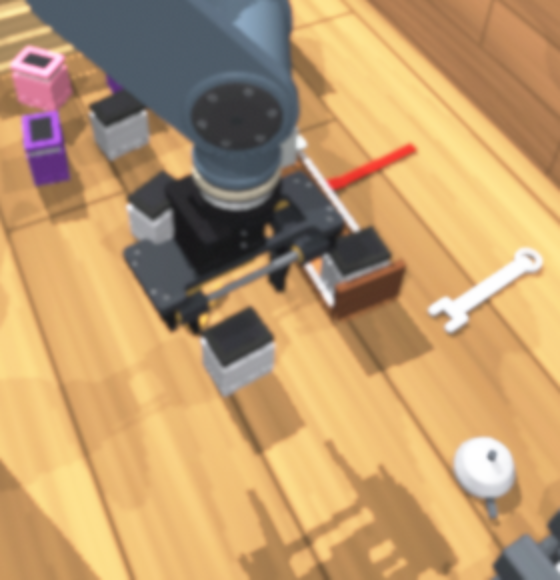

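Call:
{"name": "step_arm", "arguments": {"targets": [{"dx": 0, "dy": 0, "dz": 0.04, "rx": -0.2, "ry": 0, "rz": 0}, {"dx": 0, "dy": 0, "dz": 0.08, "rx": -0.2, "ry": 0, "rz": 0}, {"dx": 0, "dy": 0, "dz": 0.102, "rx": -0.2, "ry": 0, "rz": 0}, {"dx": 0, "dy": 0, "dz": 0.102, "rx": -0.2, "ry": 0, "rz": 0}, {"dx": 0, "dy": 0, "dz": 0.102, "rx": -0.2, "ry": 0, "rz": 0}]}}

```text
time: 13.58
position: [0.4436, -0.0928, 0.0423]
tool_rot: [0.673, 0.74, 0.0, -0.001]
ft_force: [-0.1, -0.2, 0.1]
grip_width: 0.0871
```

Call:
{"name": "step_arm", "arguments": {"targets": [{"dx": 0, "dy": 0, "dz": 0, "rx": 0, "ry": 0, "rz": 0}, {"dx": 0, "dy": 0, "dz": 0, "rx": 0, "ry": 0, "rz": 0}, {"dx": 0, "dy": 0, "dz": 0, "rx": 0, "ry": 0, "rz": 0}, {"dx": 0, "dy": 0, "dz": 0, "rx": 0, "ry": 0, "rz": 0}, {"dx": 0, "dy": 0, "dz": 0, "rx": 0, "ry": 0, "rz": 0}], "gripper": 0, "force": 30}}

```text
time: 14.2
position: [0.4436, -0.0928, 0.0428]
tool_rot: [0.673, 0.74, 0.0, -0.001]
ft_force: [-1.1, -0.2, 5.5]
grip_width: 0.0637
```

```bash
python3 go.py 0.6113 0.000 0.15 -1.25
```

```text
pos [ 0.4436 -0.0928  0.0428] yaw 5.43 t 14.2 w 0.0637 F [-1.1 -0.2  5.5]
d [ 0.0766  0.1757 -0.1072] r [-0.06 -0.07  6.68] rows 4.0
```

Call:
{"name": "step_arm", "arguments": {"targets": [{"dx": 0, "dy": 0, "dz": -0.05, "rx": 0, "ry": 0, "rz": 0}, {"dx": 0, "dy": 0, "dz": -0.11, "rx": 0, "ry": 0, "rz": 0}, {"dx": 0.02, "dy": 0.05, "dz": -0.11, "rx": 0, "ry": 0, "rz": 6.7}, {"dx": 0.045, "dy": 0.105, "dz": -0.11, "rx": 0, "ry": 0, "rz": 6.7}, {"dx": 0.07, "dy": 0.155, "dz": -0.11, "rx": 0, "ry": 0, "rz": 6.7}]}}

```text
time: 14.82
position: [0.5927, -0.0077, 0.1528]
tool_rot: [0.715, 0.699, 0.0, -0.001]
ft_force: [0.4, -1.2, -2.3]
grip_width: 0.0639
```

```bash
python3 go.py 0.6113 0.00 0.115 -1.25
```

```text
pos [ 0.5927 -0.0077  0.1528] yaw -1.29 t 14.82 w 0.0639 F [ 0.4 -1.2 -2.3]
d [0.0081 0.0185 0.0378] r [-0.04 -0.06 -0.04] rows 1.0
```

Call:
{"name": "step_arm", "arguments": {"targets": [{"dx": 0.006, "dy": 0.0185, "dz": 0, "rx": 0, "ry": 0, "rz": 0}, {"dx": 0.006, "dy": 0.0185, "dz": 0.01, "rx": 0, "ry": 0, "rz": 0}, {"dx": 0.006, "dy": 0.0185, "dz": 0.04, "rx": 0, "ry": 0, "rz": 0}, {"dx": 0.006, "dy": 0.0185, "dz": 0.07, "rx": 0, "ry": 0, "rz": 0}, {"dx": 0.006, "dy": 0.0185, "dz": 0.075, "rx": 0, "ry": 0, "rz": 0}]}}

```text
time: 15.45
position: [0.6071, -0.0022, 0.0748]
tool_rot: [0.715, 0.699, -0.003, -0.004]
ft_force: [-1.0, -0.0, -1.8]
grip_width: 0.0638
```

```bash
python3 go.py 0.6113 -0.002 0.05 -1.25
```

```text
pos [ 0.6071 -0.0022  0.0748] yaw -1.35 t 15.45 w 0.0638 F [-1.  -0.  -1.8]
d [0.0003 0.0044 0.0248] r [-0.54 -0.13 -0.1 ] rows 1.0
```

Call:
{"name": "step_arm", "arguments": {"targets": [{"dx": 0, "dy": 0.004, "dz": 0.006, "rx": -0.5, "ry": 0, "rz": 0}, {"dx": 0, "dy": 0.004, "dz": 0.013, "rx": -0.5, "ry": 0, "rz": 0}, {"dx": 0, "dy": 0.004, "dz": 0.02, "rx": -0.5, "ry": 0, "rz": 0}, {"dx": 0, "dy": 0.004, "dz": 0.024, "rx": -0.5, "ry": 0, "rz": 0}, {"dx": 0, "dy": 0.004, "dz": 0.024, "rx": -0.5, "ry": 0, "rz": 0}]}}

```text
time: 16.08
position: [0.6111, -0.0023, 0.0509]
tool_rot: [0.715, 0.699, 0.001, -0.001]
ft_force: [-0.3, 0.6, -2.6]
grip_width: 0.0635
```

Call:
{"name": "step_arm", "arguments": {"targets": [{"dx": 0, "dy": 0, "dz": 0.001, "rx": 0, "ry": 0, "rz": 0}, {"dx": 0, "dy": 0, "dz": 0.001, "rx": 0, "ry": 0, "rz": 0}, {"dx": 0, "dy": 0, "dz": 0.001, "rx": 0, "ry": 0, "rz": 0}, {"dx": 0, "dy": 0, "dz": -0.05, "rx": 0, "ry": 0, "rz": 0}, {"dx": 0, "dy": 0, "dz": -0.1, "rx": 0, "ry": 0, "rz": 0}], "gripper": 1}}

```text
time: 16.7
position: [0.6107, -0.0024, 0.1514]
tool_rot: [0.715, 0.699, 0.0, -0.002]
ft_force: [0.8, -0.0, -0.5]
grip_width: 0.0867
```

```bash
python3 look.py c; python3 go.py 0.440 0.126 0.14 22
```

```text
top
px [160. 146.] n 138 rect [703.  536.4  62.9  32.4 -29.5] mean [702.6 536.1] zdepth 0.0708
px [200. 217.] n 122 rect [492.5 403.   38.8  23.4 -88.5] mean [492.3 403.4] zdepth 0.0742
px [529. 283.] n 306 rect [ 332.6 -545.2  132.3   37.8  -27.1] mean [ 328.1 -541.4] zdepth 0.0684
side
px [258. 163.] n 259 rect [446.9 299.2  61.6  50.1  11.3] mean [448.2 298.3] zdepth 0.0714
px [279. 208.] n 326 rect [439.  125.2  58.3  46.1  21.7] mean [438.3 124.4] zdepth 0.0726
px [373. 227.] n 825 rect [612.5 -24.3 101.6  60.1  89.4] mean [612.  -26.3] zdepth 0.0799
px [479. 380.] n 141 rect [ 604.9 -408.2   38.    17.6   50.5] mean [ 604.6 -406.7] zdepth 0.0791
pos [ 0.6152 -0.0031  0.1568] yaw -1.33 t 16.8 w 0.0868 F [0.3 0.6 0.7]
d [ 0.125  -0.1783  0.0147] r [  0.69   0.13 -23.33] rows 4.0
```

View pics/side_c.png

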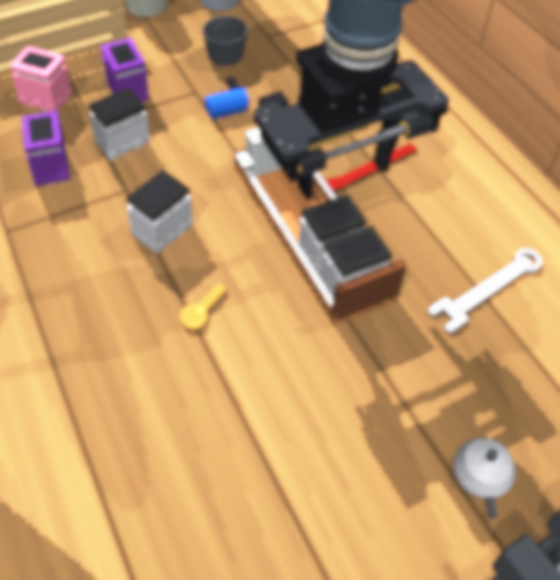

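Two tins are standing in the channel; next is the tin at top px (294,238).

Call:
{"name": "step_arm", "arguments": {"targets": [{"dx": 0.03, "dy": -0.045, "dz": 0, "rx": 0, "ry": 0, "rz": -23.3}, {"dx": 0.065, "dy": -0.09, "dz": 0, "rx": 0, "ry": 0, "rz": -23.3}, {"dx": 0.1, "dy": -0.14, "dz": 0, "rx": 0, "ry": 0, "rz": -23.3}, {"dx": 0.125, "dy": -0.178, "dz": 0.015, "rx": 0, "ry": 0, "rz": -23.3}, {"dx": 0.125, "dy": -0.178, "dz": 0.015, "rx": 0, "ry": 0, "rz": -23.3}]}}

```text
time: 17.42
position: [0.4349, 0.1274, 0.1385]
tool_rot: [0.558, 0.83, 0.001, 0.002]
ft_force: [0.7, 0.4, -0.2]
grip_width: 0.087
```

```bash
python3 go.py 0.441 0.126 0.041 22
```

```text
pos [0.4349 0.1274 0.1385] yaw 22.16 t 17.43 w 0.087 F [ 0.7  0.4 -0.2]
d [-0.0035  0.0048  0.0976] r [0.22 0.11 0.16] rows 2.0
```

Call:
{"name": "step_arm", "arguments": {"targets": [{"dx": -0.003, "dy": 0.004, "dz": 0.0, "rx": 0, "ry": 0, "rz": 0}, {"dx": -0.003, "dy": 0.004, "dz": 0.04, "rx": 0, "ry": 0, "rz": 0}, {"dx": -0.003, "dy": 0.004, "dz": 0.08, "rx": 0, "ry": 0, "rz": 0}, {"dx": -0.003, "dy": 0.004, "dz": 0.098, "rx": 0, "ry": 0, "rz": 0}, {"dx": -0.003, "dy": 0.004, "dz": 0.098, "rx": 0, "ry": 0, "rz": 0}]}}

```text
time: 18.05
position: [0.4413, 0.1253, 0.0392]
tool_rot: [0.559, 0.829, 0.001, 0.001]
ft_force: [0.7, -0.7, -0.0]
grip_width: 0.0873
```

Call:
{"name": "step_arm", "arguments": {"targets": [{"dx": 0, "dy": 0, "dz": 0, "rx": 0, "ry": 0, "rz": 0}, {"dx": 0, "dy": 0, "dz": 0, "rx": 0, "ry": 0, "rz": 0}, {"dx": 0, "dy": 0, "dz": 0, "rx": 0, "ry": 0, "rz": 0}, {"dx": 0, "dy": 0, "dz": 0, "rx": 0, "ry": 0, "rz": 0}, {"dx": 0, "dy": 0, "dz": 0, "rx": 0, "ry": 0, "rz": 0}], "gripper": 0, "force": 30}}

```text
time: 18.68
position: [0.4418, 0.1253, 0.04]
tool_rot: [0.559, 0.829, 0.001, 0.002]
ft_force: [0.3, -1.3, 6.2]
grip_width: 0.0636
```

```bash
python3 go.py 0.6118 0.050 0.15 -1.25
```

```text
pos [0.4418 0.1253 0.04  ] yaw 22.09 t 18.68 w 0.0636 F [ 0.3 -1.3  6.2]
d [-0.134   0.1296 -0.1092] r [ 0.27  0.07 23.34] rows 4.0
```

Call:
{"name": "step_arm", "arguments": {"targets": [{"dx": 0, "dy": 0, "dz": -0.05, "rx": 0, "ry": 0, "rz": 0}, {"dx": 0, "dy": 0, "dz": -0.11, "rx": 0, "ry": 0, "rz": 0}, {"dx": -0.03, "dy": 0.03, "dz": -0.11, "rx": 0, "ry": 0, "rz": 23.3}, {"dx": -0.07, "dy": 0.07, "dz": -0.11, "rx": 0, "ry": 0, "rz": 23.3}, {"dx": -0.11, "dy": 0.11, "dz": -0.11, "rx": 0, "ry": 0, "rz": 23.3}]}}

```text
time: 19.3
position: [0.5852, 0.0645, 0.1508]
tool_rot: [0.715, 0.699, 0.001, 0.002]
ft_force: [0.6, 0.7, -2.7]
grip_width: 0.0638
```

```bash
python3 go.py 0.612 0.05 0.115 -1.25
```

```text
pos [0.5852 0.0645 0.1508] yaw -1.3 t 19.3 w 0.0638 F [ 0.6  0.7 -2.7]
d [-0.0139  0.027   0.0359] r [ 0.24  0.   -0.05] rows 1.0
```

Call:
{"name": "step_arm", "arguments": {"targets": [{"dx": -0.014, "dy": 0.027, "dz": 0, "rx": 0, "ry": 0, "rz": 0}, {"dx": -0.014, "dy": 0.027, "dz": 0.01, "rx": 0, "ry": 0, "rz": 0}, {"dx": -0.014, "dy": 0.027, "dz": 0.04, "rx": 0, "ry": 0, "rz": 0}, {"dx": -0.014, "dy": 0.027, "dz": 0.07, "rx": 0, "ry": 0, "rz": 0}, {"dx": -0.014, "dy": 0.027, "dz": 0.075, "rx": 0, "ry": 0, "rz": 0}]}}

```text
time: 19.92
position: [0.6083, 0.0508, 0.0729]
tool_rot: [0.715, 0.699, -0.001, -0.002]
ft_force: [-0.4, 0.3, -3.0]
grip_width: 0.0638
```

```bash
python3 go.py 0.612 0.05 0.049 -1.25
```

```text
pos [0.6083 0.0508 0.0729] yaw -1.26 t 19.93 w 0.0638 F [-0.4  0.3 -3. ]
d [-0.0008  0.0038  0.0239] r [-0.25 -0.05 -0.01] rows 1.0
```

Call:
{"name": "step_arm", "arguments": {"targets": [{"dx": -0.001, "dy": 0.004, "dz": 0.006, "rx": -0.2, "ry": 0, "rz": 0}, {"dx": -0.001, "dy": 0.004, "dz": 0.013, "rx": -0.2, "ry": 0, "rz": 0}, {"dx": -0.001, "dy": 0.004, "dz": 0.02, "rx": -0.2, "ry": 0, "rz": 0}, {"dx": -0.001, "dy": 0.004, "dz": 0.024, "rx": -0.2, "ry": 0, "rz": 0}, {"dx": -0.001, "dy": 0.004, "dz": 0.025, "rx": -0.2, "ry": 0, "rz": 0}]}}

```text
time: 20.55
position: [0.6121, 0.0497, 0.0481]
tool_rot: [0.715, 0.699, -0.0, -0.001]
ft_force: [-1.5, 0.7, 3.1]
grip_width: 0.0638
```

Call:
{"name": "step_arm", "arguments": {"targets": [{"dx": 0, "dy": 0, "dz": 0.001, "rx": 0, "ry": 0, "rz": 0}, {"dx": 0, "dy": 0, "dz": 0.001, "rx": 0, "ry": 0, "rz": 0}, {"dx": 0, "dy": 0, "dz": 0.001, "rx": 0, "ry": 0, "rz": 0}, {"dx": 0, "dy": 0, "dz": -0.05, "rx": 0, "ry": 0, "rz": 0}, {"dx": 0, "dy": 0, "dz": -0.1, "rx": 0, "ry": 0, "rz": 0}], "gripper": 1}}

```text
time: 21.18
position: [0.6119, 0.0496, 0.1486]
tool_rot: [0.715, 0.699, -0.001, -0.001]
ft_force: [-0.1, 0.3, -0.3]
grip_width: 0.087
```

```bash
python3 look.py d; python3 go.py 0.449 0.299 0.14 10
```

```text
top
px [160. 146.] n 136 rect [700.6 536.8  62.9  32.9 -36.7] mean [700.8 536.8] zdepth 0.0673
px [359. 182.] n 372 rect [ 6.091e+02 -5.640e+01  6.290e+01  5.010e+01  6.000e-01] mean [607.8 -56.9] zdepth 0.0804
px [200. 217.] n 122 rect [492.5 403.   38.8  23.4 -88.5] mean [492.3 403.4] zdepth 0.0737
px [235. 227.] n 129 rect [465.9 302.1  49.9  23.3 -88.5] mean [466.  301.9] zdepth 0.0714
px [529. 282.] n 300 rect [ 335.  -543.6  127.4   35.3  -28.3] mean [ 331.8 -542.5] zdepth 0.0688
side
px [258. 163.] n 257 rect [447.7 299.3  59.9  50.1  11.3] mean [448.2 298.5] zdepth 0.0715
px [367. 220.] n 1236 rect [613.2   3.5 157.8  60.8  88.8] mean [612.2  -0.9] zdepth 0.08
px [484. 384.] n 242 rect [ 602.3 -419.6   61.4   30.2  -86.4] mean [ 607.9 -415.8] zdepth 0.0837
pos [0.6164 0.0494 0.1541] yaw -1.26 t 21.27 w 0.0866 F [ 1.5 -0.5 -0.7]
d [ 0.2459 -0.173   0.0121] r [  0.66   0.07 -11.26] rows 5.0
```

View pics/side_d.png

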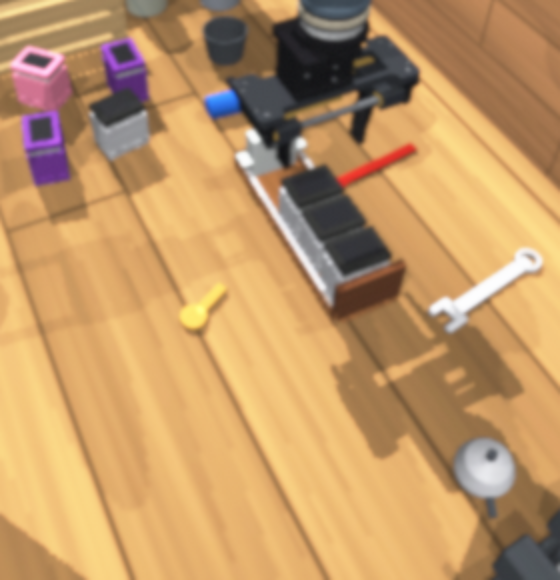

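Call:
{"name": "step_arm", "arguments": {"targets": [{"dx": 0.0, "dy": -0.04, "dz": -0.03, "rx": 0, "ry": 0, "rz": 0}, {"dx": 0.02, "dy": -0.09, "dz": -0.03, "rx": 0, "ry": 0, "rz": -11.2}, {"dx": 0.06, "dy": -0.135, "dz": -0.03, "rx": 0, "ry": 0, "rz": -11.2}, {"dx": 0.11, "dy": -0.173, "dz": -0.03, "rx": 0, "ry": 0, "rz": -11.2}, {"dx": 0.17, "dy": -0.173, "dz": -0.03, "rx": 0, "ry": 0, "rz": -11.2}]}}

```text
time: 21.9
position: [0.4425, 0.2233, 0.1815]
tool_rot: [0.644, 0.765, 0.001, 0.003]
ft_force: [2.2, -0.1, 0.1]
grip_width: 0.0869
```

```bash
python3 go.py 0.449 0.299 0.14 10
```

```text
pos [0.4425 0.2233 0.1815] yaw 9.88 t 21.9 w 0.0869 F [ 2.2 -0.1  0.1]
d [0.0735 0.0191 0.0414] r [ 0.34  0.17 -0.12] rows 2.0
```

Call:
{"name": "step_arm", "arguments": {"targets": [{"dx": 0.04, "dy": 0.01, "dz": 0, "rx": 0, "ry": 0, "rz": 0}, {"dx": 0.0735, "dy": 0.019, "dz": 0.02, "rx": 0, "ry": 0, "rz": 0}, {"dx": 0.0735, "dy": 0.019, "dz": 0.04, "rx": 0, "ry": 0, "rz": 0}, {"dx": 0.0735, "dy": 0.019, "dz": 0.04, "rx": 0, "ry": 0, "rz": 0}, {"dx": 0.0735, "dy": 0.019, "dz": 0.04, "rx": 0, "ry": 0, "rz": 0}]}}

```text
time: 22.52
position: [0.449, 0.2987, 0.1416]
tool_rot: [0.644, 0.765, 0.001, 0.003]
ft_force: [0.0, 0.0, -0.3]
grip_width: 0.0866
```

```bash
python3 look.py e; python3 go.py 0.449 0.299 0.041 10
```

```text
top
px [160. 146.] n 139 rect [701.  537.3  62.9  31.6 -36.7] mean [701.  536.9] zdepth 0.069
px [322. 180.] n 341 rect [608.1  53.9  65.8  47.1   1.3] mean [609.9  52.5] zdepth 0.0809
px [340. 181.] n 344 rect [608.9  -1.1  63.   48.4  -2.1] mean [608.7  -0.8] zdepth 0.0793
px [359. 182.] n 369 rect [ 6.091e+02 -5.640e+01  6.290e+01  5.000e+01  6.000e-01] mean [607.9 -56.8] zdepth 0.0807
side
px [258. 163.] n 258 rect [447.8 299.3  59.8  50.1  11.3] mean [448.4 298.4] zdepth 0.0714
px [367. 220.] n 1254 rect [613.1   3.  156.8  60.6  88.8] mean [612.2  -1.3] zdepth 0.08
px [487. 385.] n 171 rect [ 610.1 -420.2   59.8   12.9  -83.2] mean [ 611.5 -418.7] zdepth 0.0861
pos [0.4494 0.2987 0.1421] yaw 9.83 t 22.62 w 0.0869 F [ 0.3  0.  -0.1]
d [ 0.0007 -0.0011  0.1011] r [ 0.42  0.15 -0.17] rows 2.0
```

View pics/side_e.png

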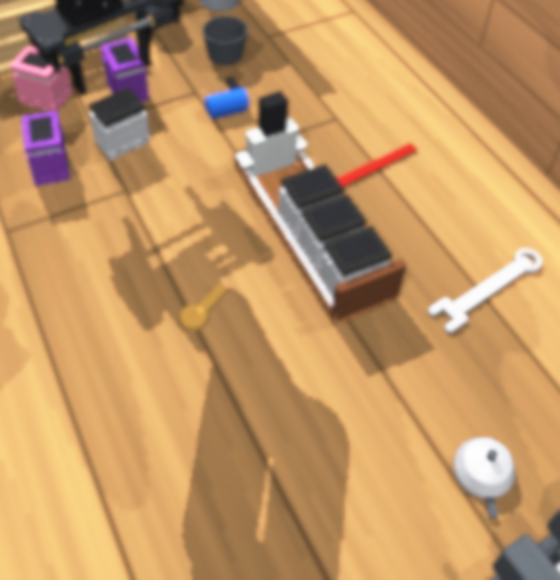

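Call:
{"name": "step_arm", "arguments": {"targets": [{"dx": 0.001, "dy": -0.001, "dz": 0.03, "rx": 0.3, "ry": 0, "rz": 0}, {"dx": 0.001, "dy": -0.001, "dz": 0.06, "rx": 0.3, "ry": 0, "rz": 0}, {"dx": 0.001, "dy": -0.001, "dz": 0.09, "rx": 0.3, "ry": 0, "rz": 0}, {"dx": 0.001, "dy": -0.001, "dz": 0.1, "rx": 0.3, "ry": 0, "rz": 0}, {"dx": 0.001, "dy": -0.001, "dz": 0.1, "rx": 0.3, "ry": 0, "rz": 0}]}}

```text
time: 23.25
position: [0.4493, 0.2991, 0.0423]
tool_rot: [0.644, 0.765, -0.0, 0.002]
ft_force: [-0.7, 0.4, 0.3]
grip_width: 0.087
```

Call:
{"name": "step_arm", "arguments": {"targets": [{"dx": 0, "dy": 0, "dz": 0, "rx": 0, "ry": 0, "rz": 0}, {"dx": 0, "dy": 0, "dz": 0, "rx": 0, "ry": 0, "rz": 0}, {"dx": 0, "dy": 0, "dz": 0, "rx": 0, "ry": 0, "rz": 0}, {"dx": 0, "dy": 0, "dz": 0, "rx": 0, "ry": 0, "rz": 0}, {"dx": 0, "dy": 0, "dz": 0, "rx": 0, "ry": 0, "rz": 0}], "gripper": 0, "force": 30}}

```text
time: 23.88
position: [0.4495, 0.2993, 0.0429]
tool_rot: [0.644, 0.765, 0.0, 0.002]
ft_force: [-0.2, 0.8, 6.1]
grip_width: 0.0636
```

```bash
python3 go.py 0.613 0.102 0.18 -1.25
```

```text
pos [0.4495 0.2993 0.0429] yaw 9.8 t 23.88 w 0.0636 F [-0.2  0.8  6.1]
d [-0.2226  0.1279 -0.1362] r [ 0.17  0.13 11.05] rows 5.0
```

Call:
{"name": "step_arm", "arguments": {"targets": [{"dx": 0, "dy": 0, "dz": -0.06, "rx": 0, "ry": 0, "rz": 0}, {"dx": -0.03, "dy": -0.005, "dz": -0.11, "rx": 0, "ry": 0, "rz": 0}, {"dx": -0.08, "dy": -0.014, "dz": -0.13, "rx": 0, "ry": 0, "rz": 0}, {"dx": -0.13, "dy": -0.022, "dz": -0.137, "rx": 0, "ry": 0, "rz": 8}, {"dx": -0.18, "dy": -0.03, "dz": -0.137, "rx": 0, "ry": 0, "rz": 11}]}}

```text
time: 24.5
position: [0.45, 0.1158, 0.1807]
tool_rot: [0.715, 0.699, 0.001, 0.002]
ft_force: [0.3, -1.1, -2.8]
grip_width: 0.064
```

```bash
python3 go.py 0.613 0.102 0.15 -1.25
```

```text
pos [0.45   0.1158 0.1807] yaw -1.28 t 24.5 w 0.064 F [ 0.3 -1.1 -2.8]
d [-0.01    0.1631  0.0314] r [ 0.25  0.12 -0.03] rows 3.0
```

Call:
{"name": "step_arm", "arguments": {"targets": [{"dx": -0.01, "dy": 0.06, "dz": 0, "rx": 0, "ry": 0, "rz": 0}, {"dx": -0.01, "dy": 0.12, "dz": 0.0, "rx": 0, "ry": 0, "rz": 0}, {"dx": -0.01, "dy": 0.163, "dz": 0.02, "rx": 0, "ry": 0, "rz": 0}, {"dx": -0.01, "dy": 0.163, "dz": 0.05, "rx": 0, "ry": 0, "rz": 0}, {"dx": -0.01, "dy": 0.163, "dz": 0.065, "rx": 0, "ry": 0, "rz": 0}]}}

```text
time: 25.12
position: [0.6109, 0.1019, 0.1134]
tool_rot: [0.715, 0.699, -0.001, 0.0]
ft_force: [-0.8, 0.4, -2.3]
grip_width: 0.0639
```

```bash
python3 go.py 0.613 0.102 0.052 -1.25;  python3 - <<'E'
from rig import viewer
import cv2
c=viewer.camera("side"); cv2.imwrite("pics/s4.png",cv2.resize(c["img"][140:300,270:470],None,fx=4,fy=3.7))
E
```

```text
pos [0.6109 0.1019 0.1134] yaw -1.29 t 25.12 w 0.0639 F [-0.8  0.4 -2.3]
d [0.0003 0.0023 0.0614] r [-0.11  0.12 -0.04] rows 1.0
```

View pics/s4.png

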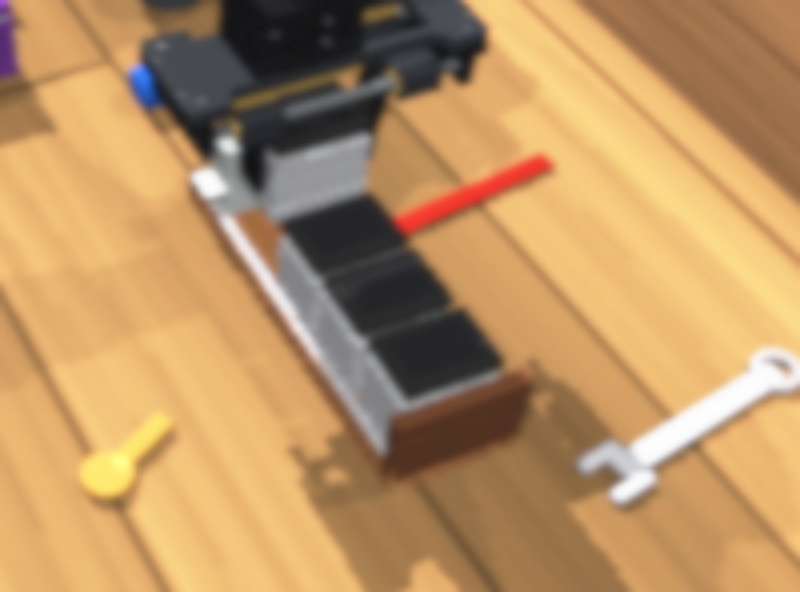

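Call:
{"name": "step_arm", "arguments": {"targets": [{"dx": 0, "dy": 0.002, "dz": 0.02, "rx": 0, "ry": 0, "rz": 0}, {"dx": 0, "dy": 0.002, "dz": 0.04, "rx": 0, "ry": 0, "rz": 0}, {"dx": 0, "dy": 0.002, "dz": 0.05, "rx": 0, "ry": 0, "rz": 0}, {"dx": 0, "dy": 0.002, "dz": 0.057, "rx": 0, "ry": 0, "rz": 0}, {"dx": 0, "dy": 0.002, "dz": 0.061, "rx": 0, "ry": 0, "rz": 0}]}}

```text
time: 25.8
position: [0.6118, 0.1018, 0.0512]
tool_rot: [0.715, 0.699, -0.002, -0.0]
ft_force: [0.1, -1.2, -2.6]
grip_width: 0.0638
```

Call:
{"name": "step_arm", "arguments": {"targets": [{"dx": 0, "dy": 0, "dz": 0.001, "rx": 0, "ry": 0, "rz": 0}, {"dx": 0, "dy": 0, "dz": 0.001, "rx": 0, "ry": 0, "rz": 0}, {"dx": 0, "dy": 0, "dz": 0.001, "rx": 0, "ry": 0, "rz": 0}, {"dx": 0, "dy": 0, "dz": -0.05, "rx": 0, "ry": 0, "rz": 0}, {"dx": 0, "dy": 0, "dz": -0.1, "rx": 0, "ry": 0, "rz": 0}], "gripper": 1}}

```text
time: 26.42
position: [0.6119, 0.102, 0.1521]
tool_rot: [0.715, 0.699, -0.002, -0.001]
ft_force: [0.7, 0.1, 0.1]
grip_width: 0.0869
```

```bash
python3 go.py 0.6135 0.1605 0.17 -1.25
```

```text
pos [0.6119 0.102  0.1521] yaw -1.29 t 26.43 w 0.0869 F [0.7 0.1 0.1]
d [ 0.0585  0.0002 -0.0181] r [-0.25  0.12 -0.04] rows 1.0
```

Call:
{"name": "step_arm", "arguments": {"targets": [{"dx": 0, "dy": 0, "dz": -0.02, "rx": 0, "ry": 0, "rz": 0}, {"dx": 0.0585, "dy": 0.001, "dz": -0.02, "rx": 0, "ry": 0, "rz": 0}, {"dx": 0.0585, "dy": 0.001, "dz": -0.0, "rx": 0, "ry": 0, "rz": 0}, {"dx": 0.0585, "dy": 0.001, "dz": 0.03, "rx": 0, "ry": 0, "rz": 0}, {"dx": 0.0585, "dy": 0.001, "dz": 0.04, "rx": 0, "ry": 0, "rz": 0}]}}

```text
time: 27.05
position: [0.6129, 0.1604, 0.1106]
tool_rot: [0.715, 0.699, -0.003, -0.002]
ft_force: [0.6, 0.0, -0.5]
grip_width: 0.0868
```

Call:
{"name": "step_arm", "arguments": {"targets": [{"dx": 0, "dy": 0.001, "dz": 0, "rx": 0, "ry": 0, "rz": 0}, {"dx": 0, "dy": 0.001, "dz": 0, "rx": 0, "ry": 0, "rz": 0}, {"dx": 0, "dy": 0.001, "dz": 0, "rx": 0, "ry": 0, "rz": 0}, {"dx": 0, "dy": 0.001, "dz": 0, "rx": 0, "ry": 0, "rz": 0}, {"dx": 0, "dy": 0.001, "dz": 0, "rx": 0, "ry": 0, "rz": 0}], "gripper": 0.35, "force": 40}}

```text
time: 27.68
position: [0.614, 0.1605, 0.111]
tool_rot: [0.715, 0.699, -0.003, -0.002]
ft_force: [0.6, -0.1, 1.0]
grip_width: 0.0451
```

Call:
{"name": "step_arm", "arguments": {"targets": [{"dx": 0, "dy": 0, "dz": 0, "rx": 0, "ry": 0, "rz": 0}, {"dx": 0, "dy": 0, "dz": 0, "rx": 0, "ry": 0, "rz": 0}, {"dx": 0, "dy": 0, "dz": 0, "rx": 0, "ry": 0, "rz": 0}, {"dx": 0, "dy": 0, "dz": 0, "rx": 0, "ry": 0, "rz": 0}, {"dx": 0, "dy": 0, "dz": 0, "rx": 0, "ry": 0, "rz": 0}], "gripper": 0, "force": 50}}

```text
time: 28.3
position: [0.6138, 0.1604, 0.1111]
tool_rot: [0.715, 0.699, -0.003, -0.002]
ft_force: [-2.7, -0.3, 2.5]
grip_width: 0.0335
```

```bash
python3 go.py 0.613 0.122 0.11 -1.25
```

```text
pos [0.6138 0.1604 0.1111] yaw -1.26 t 28.3 w 0.0335 F [-2.7 -0.3  2.5]
d [-0.0384  0.      0.0012] r [-0.4   0.14 -0.01] rows 1.0
```

Call:
{"name": "step_arm", "arguments": {"targets": [{"dx": -0.006, "dy": 0, "dz": 0, "rx": 0, "ry": 0, "rz": 0}, {"dx": -0.012, "dy": 0, "dz": 0, "rx": 0, "ry": 0, "rz": 0}, {"dx": -0.018, "dy": 0, "dz": 0, "rx": 0, "ry": 0, "rz": 0}, {"dx": -0.023, "dy": 0, "dz": 0, "rx": 0, "ry": 0, "rz": 0}, {"dx": -0.028, "dy": 0, "dz": 0, "rx": 0, "ry": 0, "rz": 0}]}}

```text
time: 28.92
position: [0.6133, 0.133, 0.1111]
tool_rot: [0.715, 0.699, -0.003, -0.002]
ft_force: [-0.6, 7.8, 0.0]
grip_width: 0.0334
```

Call:
{"name": "step_arm", "arguments": {"targets": [{"dx": -0.004, "dy": 0, "dz": 0, "rx": 0, "ry": 0, "rz": 0}, {"dx": -0.006, "dy": 0, "dz": 0, "rx": 0, "ry": 0, "rz": 0}, {"dx": -0.008, "dy": 0, "dz": 0, "rx": 0, "ry": 0, "rz": 0}, {"dx": -0.009, "dy": 0, "dz": 0, "rx": 0, "ry": 0, "rz": 0}, {"dx": -0.01, "dy": 0, "dz": 0, "rx": 0, "ry": 0, "rz": 0}]}}

```text
time: 29.55
position: [0.6131, 0.1243, 0.1111]
tool_rot: [0.715, 0.699, -0.001, -0.003]
ft_force: [-1.1, 8.7, 1.1]
grip_width: 0.0339
```

```bash
python3 go.py 0.613 0.122 0.11 -1.25;  python3 - <<'E'
from rig import viewer
import cv2
c=viewer.camera("side"); cv2.imwrite("pics/s5.png",cv2.resize(c["img"][140:300,270:470],None,fx=4,fy=3.7))
E
```

```text
pos [0.6131 0.1243 0.1111] yaw -1.32 t 29.55 w 0.0339 F [-1.1  8.7  1.1]
d [-0.0024 -0.      0.0011] r [-0.37 -0.12 -0.07] rows 1.0
```

View pics/s5.png

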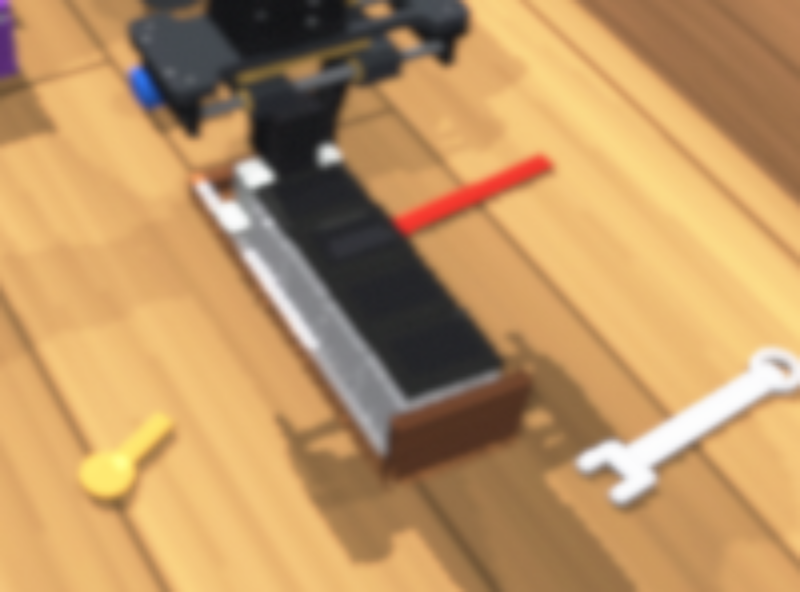

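Row is contiguous with the last few mm to the wall left; push on until the force rises.

Call:
{"name": "step_arm", "arguments": {"targets": [{"dx": -0.002, "dy": 0, "dz": 0, "rx": 0, "ry": 0, "rz": 0}, {"dx": -0.003, "dy": 0, "dz": 0, "rx": 0, "ry": 0, "rz": 0}, {"dx": -0.004, "dy": 0, "dz": 0, "rx": 0, "ry": 0, "rz": 0}, {"dx": -0.005, "dy": 0, "dz": 0, "rx": 0, "ry": 0, "rz": 0}, {"dx": -0.006, "dy": 0, "dz": 0, "rx": 0, "ry": 0, "rz": 0}]}}

```text
time: 30.22
position: [0.613, 0.1202, 0.1111]
tool_rot: [0.715, 0.699, -0.0, -0.004]
ft_force: [-0.3, 12.7, 0.8]
grip_width: 0.0336
```

Call:
{"name": "step_arm", "arguments": {"targets": [{"dx": -0.001, "dy": 0, "dz": 0, "rx": 0, "ry": 0, "rz": 0}, {"dx": -0.002, "dy": 0, "dz": 0, "rx": 0, "ry": 0, "rz": 0}, {"dx": -0.003, "dy": 0, "dz": 0, "rx": 0, "ry": 0, "rz": 0}, {"dx": -0.003, "dy": 0, "dz": 0, "rx": 0, "ry": 0, "rz": 0}, {"dx": -0.003, "dy": 0, "dz": 0, "rx": 0, "ry": 0, "rz": 0}]}}

```text
time: 30.85
position: [0.613, 0.1201, 0.1111]
tool_rot: [0.716, 0.698, 0.002, -0.006]
ft_force: [-0.0, 12.8, 0.2]
grip_width: 0.0337
```

```bash
python3 go.py 0.613 0.12 0.11 -1.25
```

```text
pos [0.613  0.1201 0.1111] yaw -1.39 t 30.85 w 0.0337 F [-0.  12.8  0.2]
d [-0.0001  0.      0.0011] r [-0.31 -0.59 -0.14] rows 1.0
```

Call:
{"name": "step_arm", "arguments": {"targets": [{"dx": 0, "dy": 0, "dz": 0, "rx": 0, "ry": 0, "rz": 0}, {"dx": 0, "dy": 0, "dz": 0, "rx": 0, "ry": 0, "rz": 0}, {"dx": 0, "dy": 0, "dz": 0, "rx": 0, "ry": 0, "rz": 0}, {"dx": 0, "dy": 0, "dz": -0.03, "rx": 0, "ry": 0, "rz": 0}, {"dx": 0, "dy": 0, "dz": -0.06, "rx": 0, "ry": 0, "rz": 0}], "gripper": 1}}

```text
time: 31.48
position: [0.6131, 0.1187, 0.1712]
tool_rot: [0.716, 0.698, 0.001, -0.006]
ft_force: [0.7, -0.5, 0.1]
grip_width: 0.076
```

```bash
python3 go.py 0.612 0.081 0.18 -1.25; python3 look.py f
```

```text
pos [0.6131 0.1187 0.1712] yaw -1.42 t 31.48 w 0.076 F [ 0.7 -0.5  0.1]
d [-0.0376 -0.0002 -0.0092] r [-0.39 -0.55 -0.17] rows 1.0
top
px [160. 146.] n 139 rect [701.1 537.5  62.9  31.2 -36.7] mean [701. 537.] zdepth 0.0697
px [343. 181.] n 1065 rect [607.7 -11.8 145.2  67.4  89.8] mean [609.3 -12. ] zdepth 0.0801
px [200. 217.] n 126 rect [492.5 404.2  41.2  23.4 -88.5] mean [492.1 404.1] zdepth 0.0733
px [529. 284.] n 327 rect [ 331.5 -544.5  134.8   37.9  -27.1] mean [ 327.5 -541.7] zdepth 0.0688
side
px [485. 385.] n 205 rect [ 602.7 -419.9   59.8   28.1  -84.3] mean [ 608.1 -416.9] zdepth 0.0834
```

View pics/side_f.png

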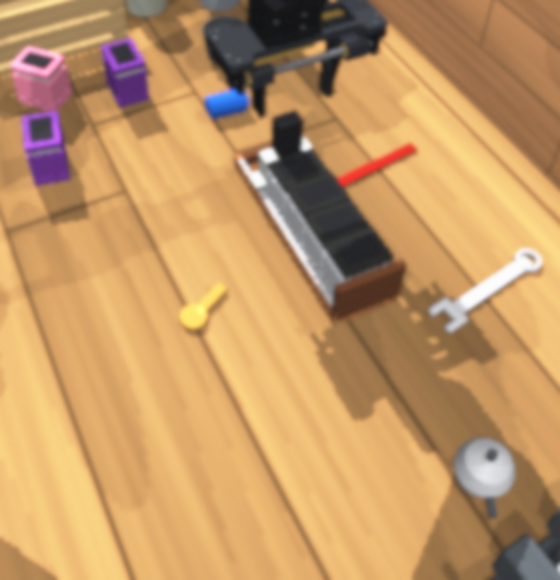

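Call:
{"name": "step_arm", "arguments": {"targets": [{"dx": -0.037, "dy": 0, "dz": -0.01, "rx": -0.4, "ry": -0.5, "rz": 0}, {"dx": -0.037, "dy": 0, "dz": 0, "rx": -0.4, "ry": -0.5, "rz": 0}, {"dx": -0.037, "dy": 0, "dz": 0.04, "rx": -0.4, "ry": -0.5, "rz": 0}, {"dx": -0.037, "dy": 0, "dz": 0.055, "rx": -0.4, "ry": -0.5, "rz": 0}, {"dx": -0.037, "dy": 0, "dz": 0.055, "rx": -0.4, "ry": -0.5, "rz": 0}], "gripper": 0, "force": 20}}

```text
time: 32.2
position: [0.6137, 0.0828, 0.117]
tool_rot: [0.716, 0.698, 0.002, 0.001]
ft_force: [0.7, -0.1, 1.1]
grip_width: 0.0449
```

```bash
python3 go.py 0.612 0.081 0.09 -1.25
```

```text
pos [0.6137 0.0828 0.117 ] yaw -1.41 t 32.2 w 0.0449 F [ 0.7 -0.1  1.1]
d [-0.0019 -0.0018  0.027 ] r [ 0.26 -0.09 -0.16] rows 1.0
```

Call:
{"name": "step_arm", "arguments": {"targets": [{"dx": 0, "dy": -0.001, "dz": 0, "rx": 0.2, "ry": 0, "rz": 0}, {"dx": 0, "dy": -0.001, "dz": 0, "rx": 0.2, "ry": 0, "rz": 0}, {"dx": 0, "dy": -0.001, "dz": 0.005, "rx": 0.2, "ry": 0, "rz": 0}, {"dx": 0, "dy": -0.001, "dz": 0.01, "rx": 0.2, "ry": 0, "rz": 0}, {"dx": 0, "dy": -0.001, "dz": 0.015, "rx": 0.2, "ry": 0, "rz": 0}], "gripper": 0}}

```text
time: 32.83
position: [0.6127, 0.0828, 0.1017]
tool_rot: [0.716, 0.698, 0.001, -0.0]
ft_force: [0.4, 0.5, -0.4]
grip_width: 0.0016
```

Call:
{"name": "step_arm", "arguments": {"targets": [{"dx": 0, "dy": 0, "dz": 0.003, "rx": 0, "ry": 0, "rz": 0}, {"dx": 0, "dy": 0, "dz": 0.006, "rx": 0, "ry": 0, "rz": 0}, {"dx": 0, "dy": 0, "dz": 0.008, "rx": 0, "ry": 0, "rz": 0}, {"dx": 0, "dy": 0, "dz": 0.01, "rx": 0, "ry": 0, "rz": 0}, {"dx": 0, "dy": 0, "dz": 0.011, "rx": 0, "ry": 0, "rz": 0}]}}

```text
time: 33.45
position: [0.6125, 0.0828, 0.0915]
tool_rot: [0.716, 0.698, 0.001, -0.0]
ft_force: [-2.8, 0.0, 5.4]
grip_width: 0.0008
```

Call:
{"name": "step_arm", "arguments": {"targets": [{"dx": 0, "dy": 0, "dz": 0.001, "rx": 0, "ry": 0, "rz": 0}, {"dx": 0, "dy": 0, "dz": 0.002, "rx": 0, "ry": 0, "rz": 0}, {"dx": 0, "dy": 0, "dz": 0.003, "rx": 0, "ry": 0, "rz": 0}, {"dx": 0, "dy": 0, "dz": 0.004, "rx": 0, "ry": 0, "rz": 0}, {"dx": 0, "dy": 0, "dz": 0.004, "rx": 0, "ry": 0, "rz": 0}]}}

```text
time: 34.08
position: [0.6126, 0.0828, 0.0912]
tool_rot: [0.716, 0.699, 0.001, 0.0]
ft_force: [-5.5, -0.1, 21.8]
grip_width: 0.0007
```

```bash
python3 go.py 0.612 0.036 0.1 -1.25
```

```text
pos [0.6126 0.0828 0.0912] yaw -1.38 t 34.08 w 0.0007 F [-5.5 -0.1 21.8]
d [-0.0468  0.0006 -0.0088] r [ 0.1  -0.06 -0.13] rows 1.0
```

Call:
{"name": "step_arm", "arguments": {"targets": [{"dx": 0, "dy": 0, "dz": -0.02, "rx": 0, "ry": 0, "rz": 0}, {"dx": -0.025, "dy": 0, "dz": -0.02, "rx": 0, "ry": 0, "rz": 0}, {"dx": -0.047, "dy": 0, "dz": -0.02, "rx": 0, "ry": 0, "rz": 0}, {"dx": -0.047, "dy": 0, "dz": -0.014, "rx": 0, "ry": 0, "rz": 0}, {"dx": -0.047, "dy": 0, "dz": -0.01, "rx": 0, "ry": 0, "rz": 0}]}}

```text
time: 34.7
position: [0.6109, 0.036, 0.1001]
tool_rot: [0.716, 0.698, 0.001, -0.001]
ft_force: [0.5, 0.6, -0.1]
grip_width: 0.0003
```

Call:
{"name": "step_arm", "arguments": {"targets": [{"dx": 0, "dy": 0, "dz": 0.003, "rx": 0, "ry": 0, "rz": 0}, {"dx": 0, "dy": 0, "dz": 0.006, "rx": 0, "ry": 0, "rz": 0}, {"dx": 0, "dy": 0, "dz": 0.009, "rx": 0, "ry": 0, "rz": 0}, {"dx": 0, "dy": 0, "dz": 0.011, "rx": 0, "ry": 0, "rz": 0}, {"dx": 0, "dy": 0, "dz": 0.013, "rx": 0, "ry": 0, "rz": 0}]}}

```text
time: 35.33
position: [0.611, 0.0362, 0.0911]
tool_rot: [0.715, 0.699, 0.0, -0.0]
ft_force: [-10.2, -1.7, 33.8]
grip_width: 0.0002
```

```bash
python3 go.py 0.611 -0.012 0.1 -1.25
```

```text
pos [0.611  0.0362 0.0911] yaw -1.32 t 35.33 w 0.0002 F [-10.2  -1.7  33.8]
d [-0.0482  0.0012 -0.0089] r [ 0.02 -0.03 -0.07] rows 1.0
```

Call:
{"name": "step_arm", "arguments": {"targets": [{"dx": 0, "dy": 0, "dz": -0.02, "rx": 0, "ry": 0, "rz": 0}, {"dx": -0.025, "dy": 0, "dz": -0.02, "rx": 0, "ry": 0, "rz": 0}, {"dx": -0.048, "dy": 0, "dz": -0.02, "rx": 0, "ry": 0, "rz": 0}, {"dx": -0.048, "dy": 0, "dz": -0.014, "rx": 0, "ry": 0, "rz": 0}, {"dx": -0.048, "dy": 0, "dz": -0.01, "rx": 0, "ry": 0, "rz": 0}]}}

```text
time: 35.95
position: [0.6093, -0.0108, 0.1001]
tool_rot: [0.715, 0.699, 0.0, -0.001]
ft_force: [-0.4, 0.4, -0.8]
grip_width: 0.0001
```

Call:
{"name": "step_arm", "arguments": {"targets": [{"dx": 0, "dy": 0, "dz": 0.003, "rx": 0, "ry": 0, "rz": 0}, {"dx": 0, "dy": 0, "dz": 0.006, "rx": 0, "ry": 0, "rz": 0}, {"dx": 0, "dy": 0, "dz": 0.009, "rx": 0, "ry": 0, "rz": 0}, {"dx": 0, "dy": 0, "dz": 0.011, "rx": 0, "ry": 0, "rz": 0}, {"dx": 0, "dy": 0, "dz": 0.012, "rx": 0, "ry": 0, "rz": 0}]}}

```text
time: 36.58
position: [0.6092, -0.0101, 0.0912]
tool_rot: [0.715, 0.7, -0.0, -0.001]
ft_force: [-6.2, 0.1, 24.5]
grip_width: 0.0005
```

```bash
python3 go.py 0.610 -0.060 0.1 -1.25
```

```text
pos [ 0.6092 -0.0101  0.0912] yaw -1.21 t 36.58 w 0.0005 F [-6.2  0.1 24.5]
d [-0.0499  0.0019 -0.0088] r [-0.06 -0.04  0.04] rows 1.0
```

Call:
{"name": "step_arm", "arguments": {"targets": [{"dx": 0, "dy": 0, "dz": -0.02, "rx": 0, "ry": 0, "rz": 0}, {"dx": -0.025, "dy": 0, "dz": -0.02, "rx": 0, "ry": 0, "rz": 0}, {"dx": -0.048, "dy": 0, "dz": -0.02, "rx": 0, "ry": 0, "rz": 0}, {"dx": -0.048, "dy": 0, "dz": -0.014, "rx": 0, "ry": 0, "rz": 0}, {"dx": -0.048, "dy": 0, "dz": -0.01, "rx": 0, "ry": 0, "rz": 0}]}}

```text
time: 37.2
position: [0.6074, -0.0577, 0.1001]
tool_rot: [0.715, 0.699, -0.0, -0.002]
ft_force: [0.1, -0.3, -0.1]
grip_width: 0.0006
```

Call:
{"name": "step_arm", "arguments": {"targets": [{"dx": 0, "dy": 0, "dz": 0.003, "rx": 0, "ry": 0, "rz": 0}, {"dx": 0, "dy": 0, "dz": 0.006, "rx": 0, "ry": 0, "rz": 0}, {"dx": 0, "dy": 0, "dz": 0.009, "rx": 0, "ry": 0, "rz": 0}, {"dx": 0, "dy": 0, "dz": 0.011, "rx": 0, "ry": 0, "rz": 0}, {"dx": 0, "dy": 0, "dz": 0.012, "rx": 0, "ry": 0, "rz": 0}]}}

```text
time: 37.83
position: [0.6075, -0.0575, 0.0912]
tool_rot: [0.714, 0.7, -0.001, -0.001]
ft_force: [-6.0, -0.6, 24.9]
grip_width: 0.0007
```

Call:
{"name": "step_arm", "arguments": {"targets": [{"dx": 0, "dy": 0, "dz": -0.03, "rx": 0, "ry": 0, "rz": 0}, {"dx": 0, "dy": 0, "dz": -0.08, "rx": 0, "ry": 0, "rz": 0}, {"dx": 0, "dy": 0, "dz": -0.09, "rx": 0, "ry": 0, "rz": 0}, {"dx": 0.06, "dy": -0.0, "dz": -0.09, "rx": 0, "ry": 0, "rz": 0}, {"dx": 0.12, "dy": -0.0, "dz": -0.09, "rx": 0, "ry": 0, "rz": 0}], "gripper": 1}}

```text
time: 38.45
position: [0.6096, 0.0636, 0.1804]
tool_rot: [0.715, 0.699, -0.001, -0.002]
ft_force: [1.0, 0.3, -0.6]
grip_width: 0.0425
```

```bash
python3 go.py 0.613 0.12 0.18 -1.25
```

```text
pos [0.6096 0.0636 0.1804] yaw -1.28 t 38.45 w 0.0425 F [ 1.   0.3 -0.6]
d [0.0565 0.0022 0.0004] r [-0.24 -0.05 -0.03] rows 1.0
```

Call:
{"name": "step_arm", "arguments": {"targets": [{"dx": 0.0565, "dy": 0.003, "dz": 0, "rx": -0.2, "ry": 0, "rz": 0}, {"dx": 0.0565, "dy": 0.003, "dz": 0, "rx": -0.2, "ry": 0, "rz": 0}, {"dx": 0.0565, "dy": 0.003, "dz": 0, "rx": -0.2, "ry": 0, "rz": 0}, {"dx": 0.0565, "dy": 0.003, "dz": 0.03, "rx": -0.2, "ry": 0, "rz": 0}, {"dx": 0.0565, "dy": 0.003, "dz": 0.07, "rx": -0.2, "ry": 0, "rz": 0}], "gripper": 1}}

```text
time: 39.08
position: [0.6147, 0.1182, 0.1105]
tool_rot: [0.716, 0.698, 0.001, 0.001]
ft_force: [0.2, -0.4, -0.8]
grip_width: 0.0854
```

```bash
python3 go.py 0.613 0.12 0.11 -1.25
```

```text
pos [0.6147 0.1182 0.1105] yaw -1.41 t 39.08 w 0.0854 F [ 0.2 -0.4 -0.8]
d [ 0.0018 -0.0017  0.0005] r [ 0.13 -0.04 -0.16] rows 1.0
```

Call:
{"name": "step_arm", "arguments": {"targets": [{"dx": 0.002, "dy": -0.002, "dz": 0, "rx": 0, "ry": 0, "rz": 0}, {"dx": 0.002, "dy": -0.002, "dz": 0, "rx": 0, "ry": 0, "rz": 0}, {"dx": 0.002, "dy": -0.002, "dz": 0, "rx": 0, "ry": 0, "rz": 0}, {"dx": 0.002, "dy": -0.002, "dz": 0, "rx": 0, "ry": 0, "rz": 0}, {"dx": 0.002, "dy": -0.002, "dz": 0, "rx": 0, "ry": 0, "rz": 0}], "gripper": 0, "force": 50}}

```text
time: 39.7
position: [0.6131, 0.1203, 0.1113]
tool_rot: [0.716, 0.698, 0.002, 0.001]
ft_force: [0.1, 0.0, -0.6]
grip_width: 0.045
```

Call:
{"name": "step_arm", "arguments": {"targets": [{"dx": 0, "dy": 0, "dz": 0, "rx": 0, "ry": 0, "rz": 0}, {"dx": 0, "dy": 0, "dz": 0, "rx": 0, "ry": 0, "rz": 0}, {"dx": 0, "dy": 0, "dz": 0, "rx": 0, "ry": 0, "rz": 0}, {"dx": 0, "dy": 0, "dz": 0, "rx": 0, "ry": 0, "rz": 0}, {"dx": 0, "dy": 0, "dz": 0, "rx": 0, "ry": 0, "rz": 0}], "gripper": 0}}

```text
time: 40.33
position: [0.6129, 0.1204, 0.1116]
tool_rot: [0.716, 0.698, 0.001, 0.001]
ft_force: [-2.7, 0.1, 4.8]
grip_width: 0.0333
```

Call:
{"name": "step_arm", "arguments": {"targets": [{"dx": -0.001, "dy": 0, "dz": 0, "rx": 0, "ry": 0, "rz": 0}, {"dx": -0.002, "dy": 0, "dz": 0, "rx": 0, "ry": 0, "rz": 0}, {"dx": -0.003, "dy": 0, "dz": 0, "rx": 0, "ry": 0, "rz": 0}, {"dx": -0.004, "dy": 0, "dz": 0, "rx": 0, "ry": 0, "rz": 0}, {"dx": -0.005, "dy": 0, "dz": 0, "rx": 0, "ry": 0, "rz": 0}]}}

```text
time: 40.95
position: [0.6129, 0.1202, 0.1117]
tool_rot: [0.716, 0.698, 0.005, -0.001]
ft_force: [-0.5, 16.9, 1.8]
grip_width: 0.0339
```

Call:
{"name": "step_arm", "arguments": {"targets": [{"dx": 0, "dy": 0, "dz": 0, "rx": 0, "ry": 0, "rz": 0}, {"dx": 0, "dy": 0, "dz": 0, "rx": 0, "ry": 0, "rz": 0}, {"dx": 0, "dy": 0, "dz": 0, "rx": 0, "ry": 0, "rz": 0}, {"dx": 0, "dy": 0, "dz": -0.03, "rx": 0, "ry": 0, "rz": 0}, {"dx": 0, "dy": 0, "dz": -0.09, "rx": 0, "ry": 0, "rz": 0}], "gripper": 1}}

```text
time: 41.58
position: [0.6107, 0.1185, 0.1996]
tool_rot: [0.716, 0.698, 0.002, -0.004]
ft_force: [-0.6, -0.4, 0.5]
grip_width: 0.0757
```

```bash
python3 go.py 0.42 0.36 0.3 20
```

```text
pos [0.6107 0.1185 0.1996] yaw -1.53 t 41.58 w 0.0757 F [-0.6 -0.4  0.5]
d [ 0.2371 -0.1974 -0.098 ] r [ -0.08  -0.48 -21.53] rows 6.0
```

Stalled at 17 N without moving: snug. Move clear and inspect.

Call:
{"name": "step_arm", "arguments": {"targets": [{"dx": 0.04, "dy": -0.03, "dz": -0.04, "rx": 0, "ry": 0, "rz": 0}, {"dx": 0.08, "dy": -0.07, "dz": -0.09, "rx": 0, "ry": 0, "rz": 0}, {"dx": 0.12, "dy": -0.11, "dz": -0.1, "rx": 0, "ry": 0, "rz": 0}, {"dx": 0.16, "dy": -0.15, "dz": -0.1, "rx": 0, "ry": 0, "rz": -10}, {"dx": 0.2, "dy": -0.19, "dz": -0.1, "rx": 0, "ry": 0, "rz": -20}]}}

```text
time: 42.2
position: [0.4254, 0.3235, 0.3024]
tool_rot: [0.583, 0.813, 0.003, -0.003]
ft_force: [0.4, 0.1, -0.3]
grip_width: 0.087
```

Call:
{"name": "step_arm", "arguments": {"targets": [{"dx": 0.05, "dy": 0, "dz": 0, "rx": 0, "ry": 0, "rz": 0}, {"dx": 0.1, "dy": 0, "dz": 0, "rx": 0, "ry": 0, "rz": 0}, {"dx": 0.1, "dy": 0, "dz": 0, "rx": 0, "ry": 0, "rz": 0}, {"dx": 0.1, "dy": 0, "dz": 0, "rx": 0, "ry": 0, "rz": 0}, {"dx": 0.1, "dy": 0, "dz": 0, "rx": 0, "ry": 0, "rz": 0}]}}

```text
time: 42.82
position: [0.3939, 0.4168, 0.303]
tool_rot: [0.583, 0.812, 0.003, -0.003]
ft_force: [0.0, -0.4, -0.2]
grip_width: 0.0872
```

```bash
python3 look.py g; python3 - <<'E'
from m import *
S=dict(np.load("side_g.npz")); T=dict(np.load("top_g.npz"))
cv2.imwrite("pics/g1.png",cv2.resize(S["img"][160:280,310:430],None,fx=5,fy=5,interpolation=cv2.INTER_CUBIC))
cv2.imwrite("pics/g2.png",cv2.resize(T["img"][155:210,265:385],None,fx=6,fy=6,interpolation=cv2.INTER_CUBIC))
for c in(S,T):
    P=cloud(c)
    for y in(-.06,-.012,.036,.084):
        m=(abs(P[...,0]-.61)<.02)&(abs(P[...,1]-y)<.012)&(P[...,2]>.03); print(y,m.sum(),round(float(np.median(P[m][:,2])),4))
    g=(P[...,2]>.122)&(P[...,2]<.145)&(abs(P[...,1]-.12)<.06)&(abs(P[...,0]-.61)<.05)
    print("grip",plane(c,np.argwhere(g)[:,::-1],.132).mean(0))
E
```

```text
top
px [160. 146.] n 147 rect [699.8 538.2  64.9  34.  -39.1] mean [700.6 537.4] zdepth 0.0693
px [334. 182.] n 1387 rect [607.4  15.2 190.9  67.8  87.4] mean [607.4  15. ] zdepth 0.0729
px [200. 217.] n 121 rect [492.5 404.4  40.9  23.4 -88.5] mean [492.1 404.8] zdepth 0.0732
side
px [486. 384.] n 176 rect [ 610.3 -419.9   60.1   13.9  -85.3] mean [ 611.3 -417.4] zdepth 0.0864
-0.06 151 0.0728
-0.012 131 0.0731
0.036 124 0.0731
0.084 114 0.073
grip [0.60944499 0.11535113 0.132     ]
-0.06 106 0.0734
-0.012 107 0.0735
0.036 114 0.0733
0.084 106 0.0736
grip [0.60883468 0.12112008 0.132     ]
```

View pics/g1.png

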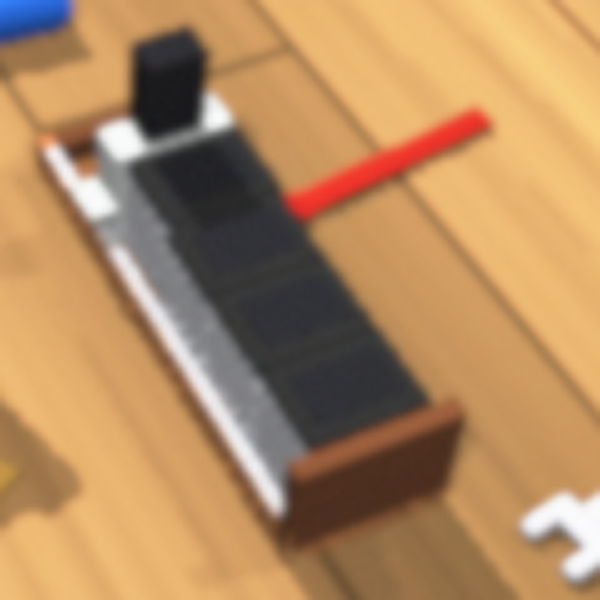

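View pics/g2.png

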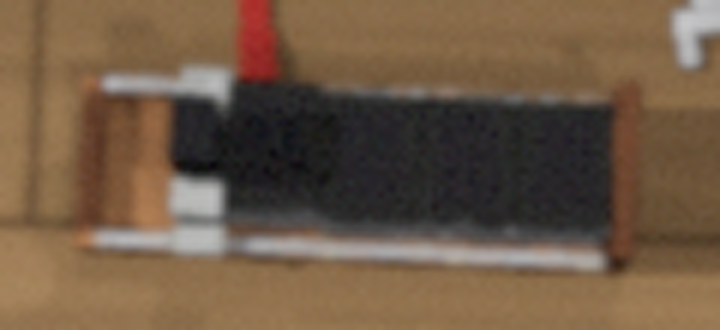

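View pics/side_g.png

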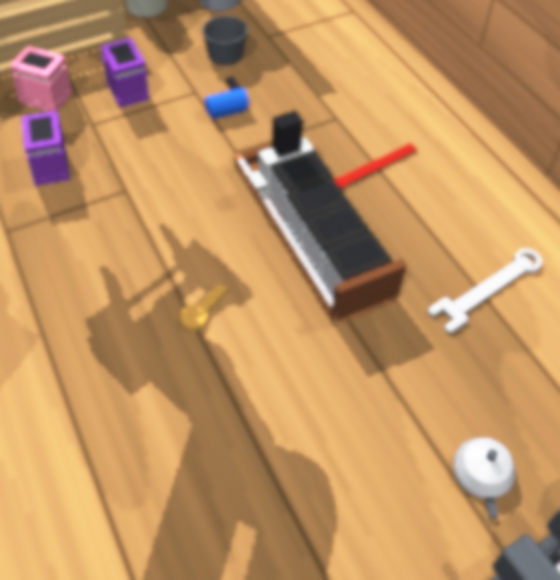

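```bash
python3 -c "
from rig import robot
print(robot.hand_in())"
```

```text
the job is handed in; nothing more can be done
None
```

The four lidded tins are packed, and I handed the job in at about 43 s. I drew the stop back to its far end first. Then I stood all four tins in the channel, long side across it, slid the stop up, and pressed each lid down.

**Lids:** each one came to a hard stop with 22–34 N on it, with the fingertips at the same height for all four. The cameras put the lid tops at about 73 mm above the bench; fully home would be 72 mm.

**Row:** the stop would not move under a final 17 N push. The row measures about 191 mm, against 192 mm for four tins, and no gaps show in the pictures.

**Disagreements:** the two cameras differ by up to about 6 mm along the channel, and read the stop's sideways position 3–4 mm off from where the gripper actually held it. I used the grip and force readings instead.

The other things on the bench appear undisturbed in the last pictures. I compared these by eye and did not measure them. No check failed.

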